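# Wipe the brass offcuts off the jeweller's bench plate

### The job

Take the scraper block from its rubber mat and wipe the four loose brass offcuts off the bench plate into the scrap tray at its edge, without touching them with the fingers and without shifting the finished ring that lies among them. Then stand the scraper upright on its mat again; leave the hammer, beaker and screwdriver where they are.

Things in the scene. Friction and masses are not known exactly. Their poses are not given: they have to be found in the camera images.
- scraper: Hardwood scraper block with a steel sole, standing upright on the rubber mat. Foot 20 (its x) x 54 (its y) x 30 mm high; above it a handle 20 (x) x 30 (y) mm from 30 to 80 mm height. Origin: centre of the underside; z up. The broad 54 mm faces look along its +x and -x; it is the same both ways round. About 55 to 100 g. Grip the handle across its 20 mm, closing along x.
- mat: Fixed rubber mat, 120 (its x) x 150 (its y) x 4 mm thick, the scraper's parking place on the table. Origin: centre of its underside, on the table.
- plate: Fixed steel-topped bench plate on a wooden block, 212 (its x) x 220 (its y) mm, flat top 50 mm above the table. Along its two x ends run fixed rims 6 mm wide standing 6 mm above the top (200 mm clear between them); its two y ends (y = -110 and +110 mm) are open edges. Origin: centre of its underside, on the table; z up.
- tray: Fixed open aluminium scrap tray, 212 (its x) x 100 (its y) x 38 mm high, 3 mm walls and floor, axes parallel to the plate's. It stands against one of the plate's two open edges (1 mm gap, centre at plate y = -161 or +161 mm), its rim 12 mm below the plate's top; which edge varies. Origin: centre of its underside.
- burstand: Fixed wooden stand with upright burs, block 70 x 30 x 38 mm, burs up to 79 mm above the table. It stands off the plate's other open edge, its near face 36 mm from that edge. Origin: centre of its underside.
- stake: Fixed steel stake, an upright spool shape, 30 mm diameter at its foot, 30 mm high, standing on the plate's top. Origin: centre of its foot.
- band: Finished brass ring, loose, lying flat on the plate: 28 mm outer, 21 mm inner diameter, 8 mm high, 16 g. It is the work piece and stays where it is. Origin: centre of its underside.
- chip0: Loose brass offcut lying on the plate: rectangle 18 x 14 x 7 mm, about 13 g. Origin: centre of its underside.
- chip1: Loose brass offcut lying on the plate: disc of 18 mm diameter, 7 mm thick, about 13 g. Origin: centre of its underside.
- chip2: Loose brass offcut lying on the plate: strip 24 x 10 x 7 mm, about 13 g. Origin: centre of its underside.
- chip3: Loose brass offcut lying on the plate: L-shape within 18 x 18 x 7 mm, about 13 g. Origin: centre of its underside outline, within 1 mm.
- hammer: Bystander: hammer lying on the table, 240 mm long, along its x axis, beyond the mat.
- beaker: Bystander: open glass beaker, 56 mm diameter at the rim, 75 mm high, standing on the table at the left, past the plate and what stands at its end. Origin: centre of its underside.
- driver: Bystander: screwdriver lying on the table at the left, past the plate and what stands at its end, 170 mm long along its x axis.
Mind the look-alikes: they are no part of the job. What is shaped like the scraper but white is not meant. Of the things like the mat, leave any that is turquoise; of the rest the larger one is meant.

How it is judged:
On the way, in this order (a step that is already met when the one before it is completed fails the run):
1. the scraper is lifted off its mat (height (world z) of scraper above 0.03 m), for 0.1 s.
2. all four offcuts lie in the scrap tray (x of chip0 in the frame of tray between -0.106 and 0.106 m and y of chip0 in the frame of tray between -0.05 and 0.05 m and height (world z) of each of chip0, chip1, chip2, chip3 below 0.035 m and x of chip1 in the frame of tray between -0.106 and 0.106 m and y of chip1 in the frame of tray between -0.05 and 0.05 m and x of chip2 in the frame of tray between -0.106 and 0.106 m and y of chip2 in the frame of tray between -0.05 and 0.05 m and x of chip3 in the frame of tray between -0.106 and 0.106 m and y of chip3 in the frame of tray between -0.05 and 0.05 m), for 0.2 s.
At the end, for the whole second after the job is handed in: All four offcuts lie at rest inside the scrap tray (origins within its outline, below 35 mm height); the scraper stands on its sole on the rubber mat, origin within 55 mm (mat x) and 70 mm (mat y) of the mat's centre, upright to 0.12 rad, at rest; the ring is within 12 mm of where it began (all of step 2 and linear speed of each of chip0, chip1, chip2, chip3, scraper below 0.02 m/s and x of scraper in the frame of mat between -0.055 and 0.055 m and y of scraper in the frame of mat between -0.07 and 0.07 m and z of scraper in the frame of mat between -0.001 and 0.009 m and angle between scraper's own z axis and vertical below 0.12 rad and distance of band from where it was at the start of the episode below 0.012 m); the robot touches nothing.
It fails at once if the fingers touch an offcut (contact force between the fingers and chip0 above 0.3 N or contact force between the fingers and chip1 above 0.3 N or contact force between the fingers and chip2 above 0.3 N or contact force between the fingers and chip3 above 0.3 N).
It fails at once if the finished ring is shifted or lifted by more than 12 mm (distance of band from where it was at the start of the episode above 0.012 m).
It fails at once if the hammer, beaker or screwdriver is moved more than 20 mm (distance of any of hammer, beaker, driver from where it was at the start of the episode above 0.02 m).
It also fails if it takes over 72 s, if anything falls off the work surface, if the arm or the gripper's body presses on something with over 40 N, if the wrist force passes 120 N, or if a joint passes its speed limit or range.

### The arm

A 6-joint arm with a two-finger parallel gripper is mounted at the origin on the work surface. World frame = base frame: x ahead of the robot, y to its left, z up, the work surface at z = 0. Lengths are in m, angles in rad, forces in N, time in s.
With the tool pointing down it reaches from about 0.4 to 0.825 m from the base axis. Payload 7 kg.
Tool frame: the origin (TCP) lies on the centre line of the jaws, within the pads' length; the fingertips stand 25 mm ahead of it and the grasp point (between the pads) lies 6 mm ahead of it; z points along the fingers, y is the direction in which the jaws open and shut (so a half turn about z gives the same grasp; the last joint's range is limited). The gripper opens to 88 mm and grips with 3 to 60 N. Pads are 19 mm wide; open, the fingers measure 130 mm over their backs; the gripper's body (78 mm by 193 mm) begins 47 mm behind the grasp point.
Start: joints at [1.48, 0.359, 0.012, 0, -1.224, -0.288], TCP at [0.25, 0.627, 0.252] pointing down, gripper open.
Joint ranges: [-3.07, 3.07], [-1.43, 2.12], [-1.02, 1.25], [-3.03, 1.67], [-3.05, -0], [-3.03, 3.03]. Speed limits (rad/s): [2.39, 2.39, 3.01, 3.14, 3.14, 3.14].

### API

Orientations are given as a unit quaternion [w, x, y, z].
In Python, from station import * gives the robot as it stands.
- The arm moves only by the tool drive_tool, never from a script. Its argument "deltas" is a list of rows, each an object of numbers: "hand": the opening, from 0 (shut) to 1 (fully open); "x", "y", "z": the shift along the world's x, y, z in m; "twist": the turn about the world's z in rad. In form: [{"hand": .., "x": .., "y": .., "z": .., "twist": ..}, ...]. A call has exactly 5 rows; each row shifts and turns the commanded pose from where the row before left it; what a row does not reach is not made up. A row lasts 1/10 s, in which the tool goes at most 50 mm and 8.59 degrees, less where a joint would pass 70% of its speed; a pose out of reach is approached as far as the arm can. A call is refused whole if a number of a shift passes 0.05 or a number of a turn 0.15, either way. A call with a gripper value outside its range is refused whole. The fingers move at their own pace and stop on an object; "grip_force" is the grip in N (left out, the last holds). Time passes only in rows, so rows that do not move let the fingers close, or fill a call up. It gives the time, the measured TCP pose, the force and the opening at its end, in the units of the state.
- observe(): the state, without advancing time (a new reading comes with each control period).
- camera(name): name is "scene" or "top" or "wrist"; returns the picture (420x560x3 uint8, red, green, blue); there is no depth.
- calibration(name): a dict with "vertical_fov" (degrees; the focal length in pixels is half the picture's height over the tangent of half this angle, whatever the lens; pixels are square), "cx", "cy" (the principal point, pixels), "T" (4x4, takes a point from camera to world coordinates). Camera axes: x right, y up, looking along -z (the intrinsics and any distortion apply to the point x, -y, -z); pixel columns grow to the right and rows downward; lengths in m; the calibration is good to about 2 mm. The wrist camera is an equidistant fisheye: a pixel r from the principal point sees the ray r / f radians off the axis. A picture is of the moment at which its call begins: read the wrist's pose just before it. calibration takes no time and is no camera call; for the wrist camera it gives the pose at the moment of the call.
- sign_off(): hands the job in, once; it reports no verdict.
Trained networks look in the newest picture that a camera, given by its name, has taken for a name from the list of things; names that differ only in an ending like _2 or _b are one class to them, and where a whole thing is asked for, a point or a joint stands for the part that bears it (a point fixed in the world has none). Each returns a list of dicts, best first, with "confidence" (0 to 1); they miss things now and then, are a little off and sometimes report something else, mostly with a low value. They report only what shows in the picture. A call takes as long as a camera call. They do not tell look-alikes from the thing itself.
- boxes_of(camera, name): "at" ([column, row] in pixels, amid what is visible of it).
The state is a dict: "clock": time; "qpos": joint angles; "joint_vel": joint speeds; "effort": joint torques, N m; "eef_pos": TCP position; "tool_rot": TCP orientation; "contact_force": force on the tool from outside, world axes, zero at the start; "moment": the same for the moment, N m; "width": finger opening in m.
Only numpy, scipy, OpenCV 4.12 (cv2) and the standard library are available. Lean on these libraries where they do the work, as an engineer would, in place of code of your own. Each camera call takes 0.05 s, during which the arm holds its last target.

## Working session

There is one attempt and no reset: what is moved stays moved. The work goes in short steps, Python scripts to look and compute and a tool call to move; the robot and the scene stay as the last step left them, time stands still between calls to the robot, and variables do not carry over. Pictures are saved under pics/ and viewed, and the job is handed in when it is done.

Besides the shell and the picture viewer there is one more tool, called after "Call:" in YAML: its name, and indented under it one key for each argument. drive_tool: Moves the arm, as the interface text tells. Its arguments: {"type":"object","properties":{"deltas":{"type":"array","items":{"type":"object","properties":{"hand":{"type":"number"},"x":{"type":"number"},"y":{"type":"number"},"z":{"type":"number"},"twist":{"type":"number"}}}},"grip_force":{"type":"number"}},"required":["deltas"]}

```bash
ls; mkdir -p pics
python3 - <<'E'
from station import *
import cv2
s=observe();print(s)
for n in ["scene","top","wrist"]:
    c=calibration(n);im=camera(n);cv2.imwrite(f"pics/{n}0.png",im[:,:,::-1]);print(n,c)
E
```

```text
pics
{'clock': 0.0, 'qpos': array([ 1.48011412e+00,  3.59397764e-01,  1.10540313e-02, -3.47952177e-04,
       -1.22409536e+00, -2.88072414e-01]), 'joint_vel': array([-0.00049396,  0.00101706, -0.00081845, -0.00047983, -0.00020051,
       -0.00181599]), 'effort': array([-5.84591580e-04, -5.82714915e+01,  2.93070155e+01,  6.99751407e+00,
        7.01569792e-03, -1.58627681e-04]), 'eef_pos': array([0.24946453, 0.62672631, 0.25061391]), 'tool_rot': array([ 8.33501763e-04,  9.82110145e-01, -1.88305502e-01, -8.18449289e-05]), 'contact_force': array([-0.93130139,  0.01766568, -0.71689333]), 'moment': array([-0.00921789, -0.00425258, -0.01294776]), 'width': 0.08739580943516521}
scene {'vertical_fov': 57.74095609355524, 'cx': 284.2295800544617, 'cy': 202.64649415434639, 'T': array([[-0.47734208, -0.54564767,  0.68877657,  1.20731432],
       [ 0.87854504, -0.31188292,  0.36178398,  0.31737359],
       [ 0.01741107,  0.77781596,  0.6282509 ,  0.70787611],
       [ 0.        ,  0.        ,  0.        ,  1.        ]])}
top {'vertical_fov': 47.583672210790155, 'cx': 273.21048522499655, 'cy': 208.19977521144065, 'T': array([[ 0.00733782,  0.98763807, -0.15657969,  0.26726115],
       [-0.9998308 ,  0.00988763,  0.01551176, -0.03952884],
       [ 0.0168682 ,  0.15643938,  0.98754351,  1.50902299],
       [ 0.        ,  0.        ,  0.        ,  1.        ]])}
wrist {'vertical_fov': 65.70646984690485, 'cx': 281.34788639553307, 'cy': 204.5986270136001, 'T': array([[-0.36961555,  0.89792066,  0.23900384,  0.31352448],
       [-0.92918342, -0.35761765, -0.09342262,  0.60280608],
       [ 0.00158589, -0.25660885,  0.96651404,  0.3832647 ],
       [ 0.        ,  0.        ,  0.        ,  1.        ]])}
```

View pics/scene0.png

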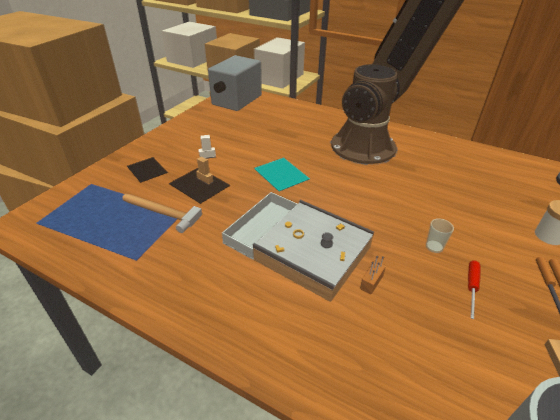

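View pics/top0.png

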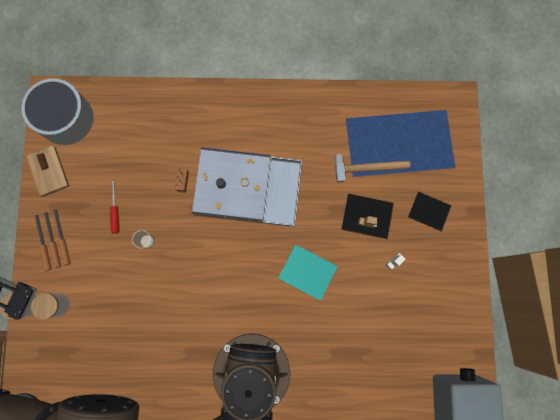

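View pics/wrist0.png

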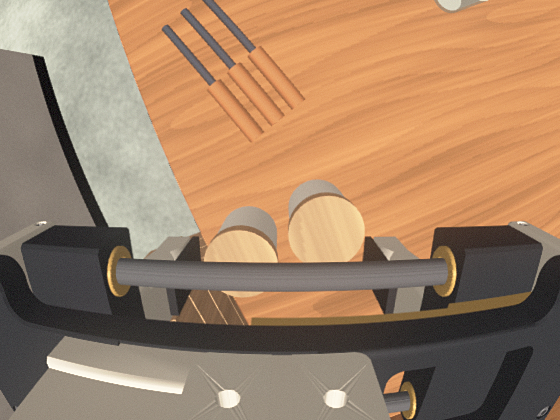

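```bash
cat > h.py <<'E'
from station import *
import numpy as np, cv2
def f_of(c): return 210/np.tan(np.radians(c["vertical_fov"])/2)
def ray(c,px,fish=False):
    f=f_of(c);d=np.array([(px[0]-c["cx"]),(px[1]-c["cy"])])/f
    if fish:
        r=np.hypot(*d); v=np.array([*(d/r*np.sin(r) if r>0 else d),np.cos(r)])
    else: v=np.array([d[0],d[1],1.])
    T=np.array(c["T"]);return T[:3,3],T[:3,:3]@np.array([v[0],-v[1],-v[2]])
def at(c,px,z,fish=False):
    o,d=ray(c,px,fish);return o+d*(z-o[2])/d[2]
def proj(c,P,fish=False):
    T=np.array(c["T"]);p=T[:3,:3].T@(np.asarray(P)-T[:3,3]);v=np.array([p[0],-p[1],-p[2]]);f=f_of(c)
    r=np.hypot(v[0],v[1])
    k=np.arctan2(r,v[2])/r if fish else 1/v[2]
    return np.array([c["cx"]+f*v[0]*k,c["cy"]+f*v[1]*k])
E
python3 - <<'E'
from h import *
c=calibration("top");s=calibration("scene")
for nm,p,z in [("scraper",(369,222),.05),("mat",(368,216),.004),("plate",(232,186),.05),("tray",(283,191),.03),("stake",(221,183),.07),("band",(245,182),.055),("hammerhead",(340,168),.02),("white",(397,261),.05),("bur",(181,180),.04)]: print(nm,at(c,p,z).round(3))
im=cv2.imread("pics/top0.png")
a=cv2.resize(im[140:235,170:310],None,fx=5.6,fy=5.6,interpolation=cv2.INTER_CUBIC);cv2.imwrite("pics/t_plate.png",a)
a=cv2.resize(im[150:280,330:460],None,fx=4.6,fy=4.6,interpolation=cv2.INTER_CUBIC);cv2.imwrite("pics/t_mat.png",a)
im=cv2.imread("pics/scene0.png")
a=cv2.resize(im[180:300,210:390],None,fx=4.4,fy=4.4,interpolation=cv2.INTER_CUBIC);cv2.imwrite("pics/s_plate.png",a)
E
```

```text
scraper [ 0.458 -0.36   0.05 ]
mat [ 0.484 -0.367  0.004]
plate [0.567 0.067 0.05 ]
tray [ 0.557 -0.093  0.03 ]
stake [0.572 0.099 0.07 ]
band [0.58  0.026 0.055]
hammerhead [ 0.636 -0.277  0.02 ]
white [ 0.339 -0.443  0.05 ]
bur [0.587 0.228 0.04 ]
```

View pics/t_plate.png

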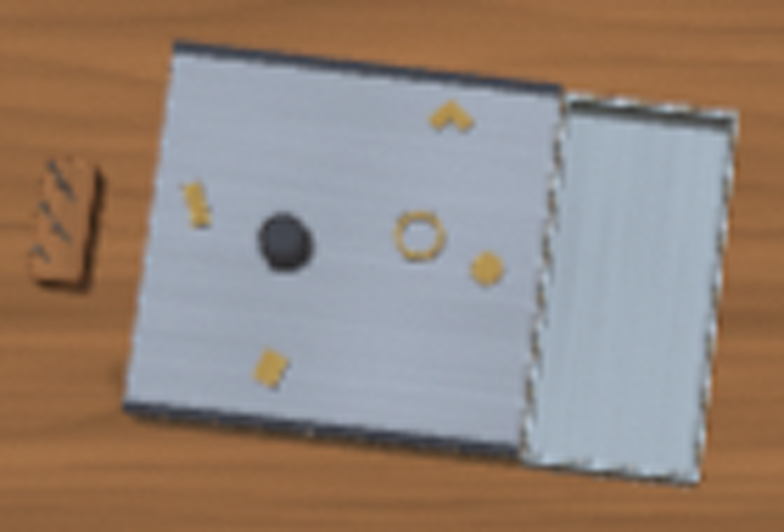

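View pics/t_mat.png

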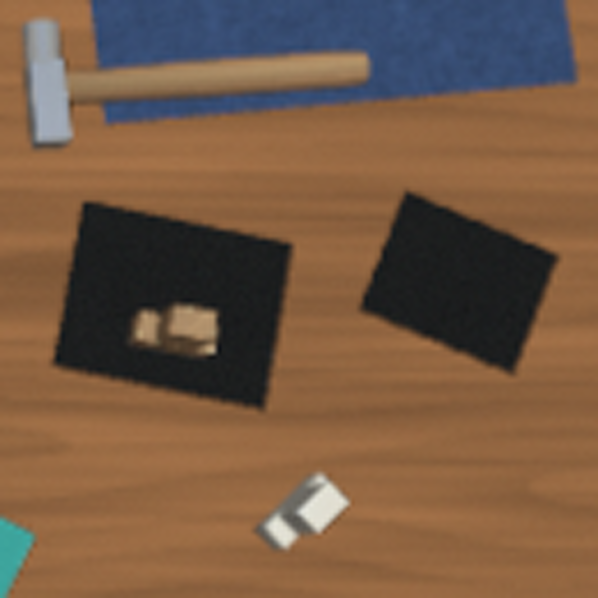

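View pics/s_plate.png

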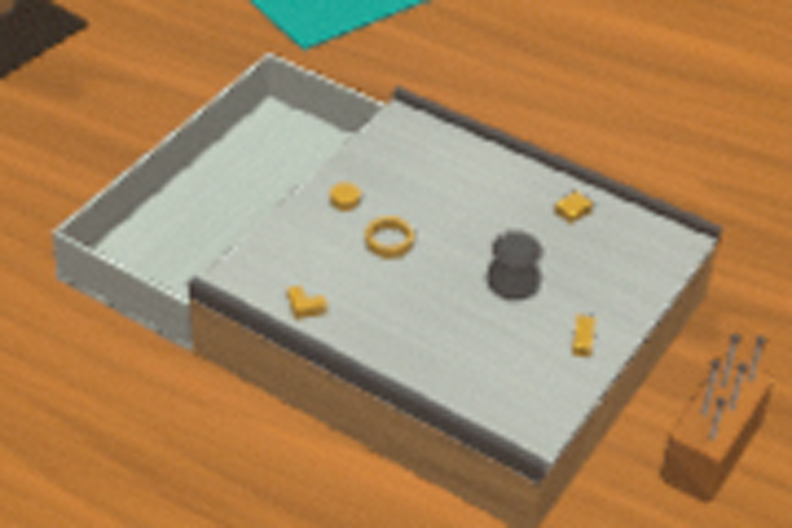

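Run:
```python
from h import *
from scipy.optimize import least_squares
c=calibration("top")
def crop(pts,k,o): return [np.array([o[0]+(p[0]+.5)/k-.5,o[1]+(p[1]+.5)/k-.5]) for p in pts]
def fit(pix,local,z,g):
    def r(q):
        x,y,a=q;R=np.array([[np.cos(a),-np.sin(a)],[np.sin(a),np.cos(a)]])
        return np.concatenate([proj(c,[*(R@np.array(l[:2])+[x,y]),l[2] if len(l)>2 else z])-p for l,p in zip(local,pix)])
    s=least_squares(r,g);return s.x,np.abs(s.fun).max()
pl=crop([(173,45),(562,90),(520,457),(123,408)],5.6,(170,140))
P,e=fit(pl,[(.106,.110),(.106,-.110),(-.106,-.110),(-.106,.110)],.053,[.567,.067,-.1]);print("plate",P.round(4),e, np.degrees(P[2]))
M,e=fit(crop([(85,203),(292,243),(265,408),(53,365)],4.6,(330,150)),[(.06,.075),(.06,-.075),(-.06,-.075),(-.06,.075)],.004,[.48,-.36,-.1]);print("mat",M.round(4),e,np.degrees(M[2]))
S=crop([(170,306),(218,310),(215,348),(166,340)],4.6,(330,150))
for p in S: print("handle", at(c,p,.084).round(4))
print("foot left", at(c,crop([(145,330)],4.6,(330,150))[0],.034))
def loc(p):
    a=P[2];d=p[:2]-P[:2];return np.array([np.cos(a)*d[0]+np.sin(a)*d[1],-np.sin(a)*d[0]+np.cos(a)*d[1]]).round(4)
for n,q,z in [("stake",(285,243),.072),("band",(419,237),.056),("c0",(270,368),.056),("c1",(487,268),.056),("c2",(196,204),.056),("c3",(451,118),.056)]:
    w=at(c,crop([q],5.6,(170,140))[0],z);print(n,w[:2].round(4),"plate",loc(w))
```

```text
plate [ 0.5736  0.0692 -0.1062] 0.789582931197657 -6.083247469045533
mat [ 0.4845 -0.365  -0.193 ] 0.6871659793083325 -11.055876120837267
handle [ 0.4717 -0.3451  0.084 ]
handle [ 0.4693 -0.3768  0.084 ]
handle [ 0.4441 -0.3742  0.084 ]
handle [ 0.4491 -0.342   0.084 ]
foot left [ 0.46219847 -0.33839194  0.034     ]
stake [0.572  0.1006] plate [-0.005   0.0311]
band [0.5796 0.0279] plate [ 0.0103 -0.0404]
c0 [0.505  0.1087] plate [-0.0724  0.032 ]
c1 [ 0.5624 -0.0101] plate [-0.0027 -0.08  ]
c2 [0.597  0.1521] plate [0.0144 0.0849]
c3 [0.6479 0.0112] plate [ 0.08   -0.0499]
```

Call:
drive_tool:
  deltas:
    - {"hand":1,"x":0.016,"y":-0.036,"z":0.01,"twist":0}
    - {"hand":1,"x":0.016,"y":-0.036,"z":0.01,"twist":0}
    - {"hand":1,"x":0.016,"y":-0.036,"z":0.01,"twist":0}
    - {"hand":1,"x":0.016,"y":-0.036,"z":0.01,"twist":0}
    - {"hand":1,"x":0.016,"y":-0.036,"z":0.01,"twist":0}

```text
clock: 0.65
eef_pos: [0.3299, 0.4455, 0.3017]
tool_rot: [0.0, 0.982, -0.188, -0.0]
contact_force: [0.1, 0.3, 0.3]
width: 0.0879
```

Call:
drive_tool:
  deltas:
    - {"hand":1,"x":0.016,"y":-0.036,"z":0.01,"twist":0}
    - {"hand":1,"x":0.016,"y":-0.036,"z":0.01,"twist":0}
    - {"hand":1,"x":0.016,"y":-0.036,"z":0.01,"twist":0}
    - {"hand":1,"x":0.016,"y":-0.036,"z":0.01,"twist":0}
    - {"hand":1,"x":0.016,"y":-0.036,"z":0.01,"twist":0}

```text
clock: 1.15
eef_pos: [0.4098, 0.2655, 0.352]
tool_rot: [-0.0, 0.982, -0.188, -0.0]
contact_force: [1.5, 0.8, 0.2]
width: 0.0879
```

Call:
drive_tool:
  deltas:
    - {"hand":1,"x":0.016,"y":-0.036,"z":0.006,"twist":0}
    - {"hand":1,"x":0.016,"y":-0.036,"z":0.006,"twist":0}
    - {"hand":1,"x":0.016,"y":-0.036,"z":0.006,"twist":0}
    - {"hand":1,"x":0.016,"y":-0.036,"z":0.006,"twist":0}
    - {"hand":1,"x":0.016,"y":-0.036,"z":0.006,"twist":0}

```text
clock: 1.65
eef_pos: [0.4898, 0.0855, 0.3819]
tool_rot: [-0.0, 0.982, -0.188, 0.0]
contact_force: [0.3, 0.7, -0.5]
width: 0.0877
```

Run:
```python
from h import *
import pickle
c=calibration("wrist");im=camera("wrist");pickle.dump(c,open("w1.pkl","wb"));cv2.imwrite("pics/w1.png",im[:,:,::-1])
cv2.imwrite("pics/w1b.png",cv2.resize(im[:,:,::-1],(784,588),interpolation=cv2.INTER_CUBIC))
```

```text
(no output)
```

View pics/w1b.png

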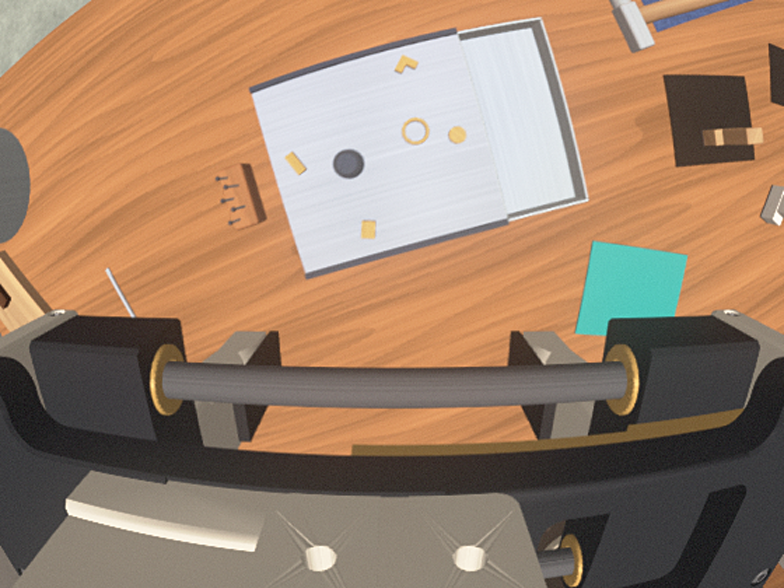

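Run:
```python
from h import *
im=cv2.imread("pics/w1.png")
cv2.imwrite("pics/w1p.png",cv2.resize(im[0:205,170:430],None,fx=2.9,fy=2.9,interpolation=cv2.INTER_CUBIC))
cv2.imwrite("pics/w1m.png",cv2.resize(im[30:140,450:560],None,fx=5,fy=5,interpolation=cv2.INTER_CUBIC))
```

```text
(no output)
```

View pics/w1p.png

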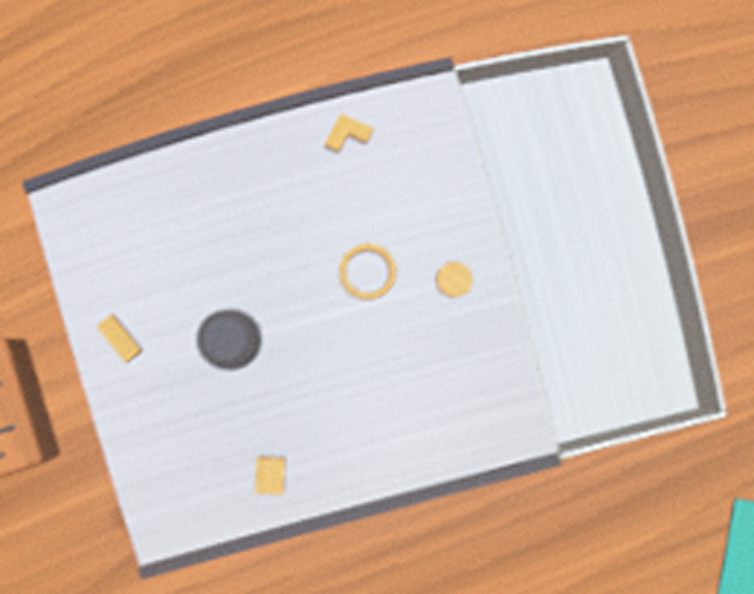

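View pics/w1m.png

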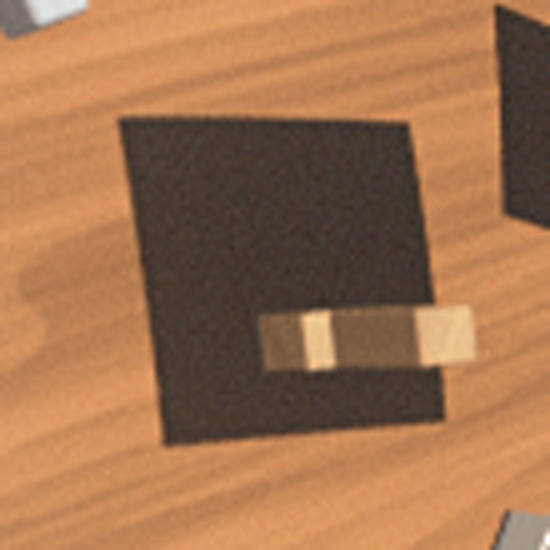

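```bash
cat > m1.py <<'E'
from h import *
import pickle
from scipy.optimize import least_squares
c=pickle.load(open("w1.pkl","rb"))
def crop(pts,k,o): return [np.array([o[0]+(p[0]+.5)/k-.5,o[1]+(p[1]+.5)/k-.5]) for p in pts]
def fit(pix,local,g):
    def r(q):
        x,y,a=q;R=np.array([[np.cos(a),-np.sin(a)],[np.sin(a),np.cos(a)]])
        return np.concatenate([proj(c,[*(R@np.array(l[:2])+[x,y]),l[2]],True)-p for l,p in zip(local,pix)])
    s=least_squares(r,g);return s.x,s.fun.round(1)
P,e=fit(crop([(24,185),(452,58),(560,464),(141,577)],2.9,(170,0)),[(.106,.110,.056),(.106,-.110,.056),(-.106,-.110,.056),(-.106,.110,.056)],[.567,.067,-.1]);print("plate",P.round(4),e)
M,e=fit(crop([(120,118),(409,123),(445,420),(164,446)],5,(450,30)),[(.06,.075,.004),(.06,-.075,.004),(-.06,-.075,.004),(-.06,.075,.004)],[.48,-.36,-.1]);print("mat",M.round(4),e)
S,e=fit(crop([(415,309),(472,306),(476,360),(421,366),(260,315),(301,311),(266,370),(310,371)],5,(450,30)),[(.01,.015,.084),(.01,-.015,.084),(-.01,-.015,.084),(-.01,.015,.084),(.01,.027,.034),(.01,.015,.034),(-.01,.027,.034),(-.01,.015,.034)],[.46,-.36,-.1]);print("scraper topfit",S.round(4),e)
S,e=fit(crop([(415,309),(472,306),(476,360),(421,366)],5,(450,30)),[(.01,.015,.084),(.01,-.015,.084),(-.01,-.015,.084),(-.01,.015,.084)],[.46,-.36,-.1]);print("scraper handle top",S.round(4),e)
def loc(p):
    a=P[2];d=p[:2]-P[:2];return np.array([np.cos(a)*d[0]+np.sin(a)*d[1],-np.sin(a)*d[0]+np.cos(a)*d[1]]).round(4)
for n,q,z in [("stake",(230,339),.079),("band",(368,271),.058),("c0",(270,475),.057),("c1",(455,279),.057),("c2",(120,337),.057),("c3",(349,134),.057),("c2a",(102,320),.057),("c2b",(137,356),.057)]:
    w=at(c,crop([q],2.9,(170,0))[0],z,True);print(n,w[:2].round(4),"plate",loc(w))
E
python3 m1.py
```

```text
plate [ 0.5754  0.0693 -0.1068] [-0.9 -1.3 -0.1 -0.5  0.9  0.6 -0.1  1.2]
mat [ 0.4857 -0.3641 -0.1996] [-0.2 -0.5 -0.1 -0.3  0.2  0.5  0.2  0.3]
scraper topfit [ 0.4633 -0.3518 -0.1976] [-3.4 -0.3 -3.1 -0.1 -2.6  0.9 -3.3  0.4  4.8 -0.4  1.4  0.2  4.9 -0.1
  0.9 -0.6]
scraper handle top [ 0.4619 -0.3597 -0.1799] [-0.2 -0.4 -0.1 -0.4  0.4  0.5  0.   0.3]
stake [0.5745 0.0994] plate [-0.0041  0.0298]
band [0.5815 0.0278] plate [ 0.0105 -0.0407]
c0 [0.5066 0.1085] plate [-0.0725  0.0316]
c1 [ 0.5632 -0.0101] plate [-0.0036 -0.0803]
c2 [0.5978 0.1506] plate [0.0137 0.0832]
c3 [0.6482 0.0109] plate [ 0.0786 -0.0503]
c2a [0.6093 0.1557] plate [0.0245 0.0895]
c2b [0.5858 0.1464] plate [0.0021 0.0778]
```

```bash
cat >> m1.py <<'E'
S,e=fit(crop([(415,309),(472,306),(476,360),(421,366),(260,315),(301,311),(266,370),(310,371),(332,309),(336,369)],5,(450,30)),[(.01,.015,.084),(.01,-.015,.084),(-.01,-.015,.084),(-.01,.015,.084),(.01,.027,.004),(.01,.027,.034),(-.01,.027,.004),(-.01,.027,.034),(.01,.015,.034),(-.01,.015,.034)],[.46,-.36,-.1]);print("scraper",S.round(4),e)
E
python3 m1.py | tail -1
python3 -c "
from h import *
s=observe();print(s['qpos'],s['tool_rot'])"
```

```text
0.1 -0.4 -1.   0.4 -0.4 -0.4]
[ 5.61631855e-01  7.25613856e-04 -1.39851975e-01  1.85434513e-03
 -1.43007474e+00  6.28723752e-01] [ 6.21368511e-04  9.81986745e-01 -1.88947571e-01  6.79587798e-04]
```

```bash
python3 m1.py | tail -2
```

```text
scraper [ 0.4615 -0.3614 -0.1795] [ 0.5 -0.4  0.5 -0.4  1.1  0.5  0.7  0.2 -1.1  0.1  0.5  0.4 -0.9 -0.1
  0.1 -0.4 -1.   0.4 -0.4 -0.4]
```

Call:
drive_tool:
  deltas:
    - {"hand":1,"x":0,"y":-0.04,"z":-0.005,"twist":-0.14}
    - {"hand":1,"x":0,"y":-0.04,"z":-0.005,"twist":-0.14}
    - {"hand":1,"x":0,"y":-0.04,"z":-0.005,"twist":-0.14}
    - {"hand":1,"x":0,"y":-0.04,"z":-0.005,"twist":-0.14}
    - {"hand":1,"x":0,"y":-0.04,"z":-0.005,"twist":-0.14}

```text
clock: 2.2
eef_pos: [0.4892, -0.1144, 0.3564]
tool_rot: [-0.0, 0.857, -0.516, 0.0]
contact_force: [-0.3, 0.0, 0.7]
width: 0.0874
```

Call:
drive_tool:
  deltas:
    - {"hand":1,"x":-0.015,"y":-0.04,"z":-0.02,"twist":-0.14}
    - {"hand":1,"x":-0.015,"y":-0.04,"z":-0.02,"twist":-0.14}
    - {"hand":1,"x":-0.015,"y":-0.04,"z":-0.02,"twist":-0.14}
    - {"hand":1,"x":-0.015,"y":-0.04,"z":-0.02,"twist":-0.14}
    - {"hand":1,"x":-0.015,"y":-0.04,"z":-0.02,"twist":-0.115}

```text
clock: 2.7
eef_pos: [0.4136, -0.3142, 0.2559]
tool_rot: [0.0, -0.637, 0.77, -0.0]
contact_force: [1.0, -0.3, 0.4]
width: 0.0873
```

Run:
```python
from h import *
import pickle
c=calibration("wrist");im=camera("wrist");pickle.dump(c,open("w2.pkl","wb"));cv2.imwrite("pics/w2.png",im[:,:,::-1])
cv2.imwrite("pics/w2b.png",cv2.resize(im[:,:,::-1],(784,588),interpolation=cv2.INTER_CUBIC))
```

```text
(no output)
```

View pics/w2b.png

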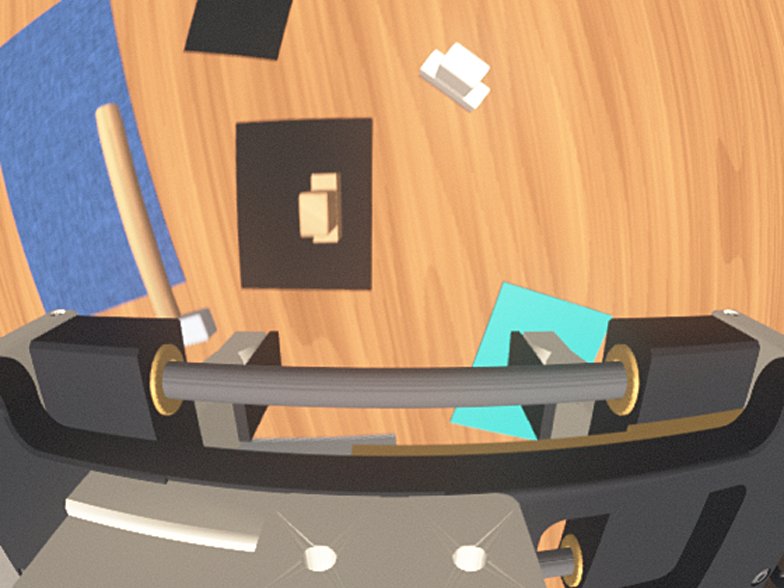

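Run:
```python
from h import *
im=cv2.imread("pics/w2.png")
cv2.imwrite("pics/w2m.png",cv2.resize(im[75:215,160:280],None,fx=4.2,fy=4.2,interpolation=cv2.INTER_CUBIC))
```

```text
(no output)
```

View pics/w2m.png

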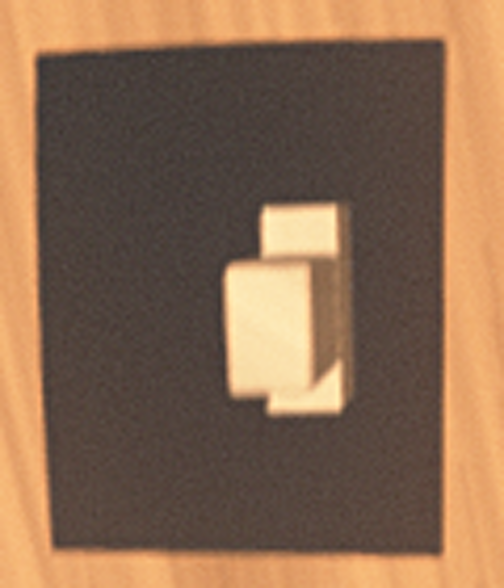

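Run:
```python
import pickle
exec(open("m1.py").read().split("P,e=")[0])
c=pickle.load(open("w2.pkl","rb"))
S,e=fit(crop([(227,263),(311,263),(313,392),(230,396),(261,205),(338,205),(343,412),(269,412)],4.2,(160,75)),[(.01,-.015,.084),(-.01,-.015,.084),(-.01,.015,.084),(.01,.015,.084),(.01,-.027,.034),(-.01,-.027,.034),(-.01,.027,.034),(.01,.027,.034)],[.46,-.36,-.1]);print("scraper",S.round(4),e)
M,e=fit(crop([(38,55),(444,41),(442,552),(53,548)],4.2,(160,75)),[(.06,-.075,.004),(-.06,-.075,.004),(-.06,.075,.004),(.06,.075,.004)],[.48,-.36,-.1]);print("mat",M.round(4),e)
s=observe();from scipy.spatial.transform import Rotation as R
q=s['tool_rot'];y=R.from_quat([*q[1:],q[0]]).apply([0,1,0]);print(s['eef_pos'],np.arctan2(-y[1],-y[0]),y)
```

```text
scraper [ 0.4599 -0.3611 -0.1853] [-0.7  0.2  0.1 -0.4  0.5  0.4 -0.3 -0.3  0.4  0.6  0.2  0.1 -0.  -0.4
 -0.1 -0.2]
mat [ 0.4837 -0.3658 -0.2011] [-1.  -1.1  0.8 -1.3  0.5  1.5 -0.5  1.1]
[ 0.41033349 -0.31725243  0.25203094] -0.19755087658096795 [-0.98053454  0.1962653   0.00565233]
```

Call:
drive_tool:
  deltas:
    - {"hand":1,"x":0.015,"y":-0.016,"z":-0.03,"twist":0.01}
    - {"hand":1,"x":0.015,"y":-0.016,"z":-0.03,"twist":0}
    - {"hand":1,"x":0.015,"y":-0.016,"z":-0.02,"twist":0}
    - {"hand":1,"x":0,"y":0,"z":0,"twist":0}
    - {"hand":1,"x":0,"y":0,"z":0,"twist":0}

```text
clock: 3.25
eef_pos: [0.4592, -0.3608, 0.1757]
tool_rot: [-0.001, -0.643, 0.766, 0.001]
contact_force: [0.6, -0.6, -0.5]
width: 0.0874
```

```bash
cat >> h.py <<'E'
from scipy.spatial.transform import Rotation as R
def st():
    s=observe();q=s['tool_rot'];y=R.from_quat([*q[1:],q[0]]).apply([0,1,0]);print(round(s['clock'],2),s['eef_pos'].round(4),"jaw",np.arctan2(-y[1],-y[0]).round(3),"F",s['contact_force'].round(1),"w",round(s['width'],4));return s
E
python3 -c "
from h import *
st()"
```

```text
3.25 [ 0.4592 -0.3608  0.1757] jaw -0.173 F [ 0.6 -0.6 -0.5] w 0.0874
```

Call:
drive_tool:
  deltas:
    - {"hand":1,"x":0,"y":0,"z":-0.035,"twist":0}
    - {"hand":1,"x":0,"y":0,"z":-0.03,"twist":0}
    - {"hand":1,"x":0,"y":0,"z":-0.025,"twist":0}
    - {"hand":1,"x":0,"y":0,"z":-0.014,"twist":0}
    - {"hand":0,"x":0,"y":0,"z":0,"twist":0}
  grip_force: 40

```text
clock: 3.75
eef_pos: [0.4586, -0.3599, 0.0719]
tool_rot: [-0.0, -0.643, 0.765, 0.001]
contact_force: [-0.0, -0.7, 0.6]
width: 0.0837
```

Call:
drive_tool:
  deltas:
    - {"hand":0,"x":0,"y":0,"z":0,"twist":0}
    - {"hand":0,"x":0,"y":0,"z":0,"twist":0}
    - {"hand":0,"x":0,"y":0,"z":0,"twist":0}
    - {"hand":0,"x":0,"y":0,"z":0,"twist":0}
    - {"hand":0,"x":0,"y":0,"z":0,"twist":0}
  grip_force: 40

```text
clock: 4.25
eef_pos: [0.4598, -0.361, 0.0731]
tool_rot: [0.0, -0.643, 0.766, -0.0]
contact_force: [-0.4, 0.1, 0.2]
width: 0.0451
```

```bash
python3 -c "
from h import *
st()
im=camera('wrist');cv2.imwrite('pics/w3.png',im[:,:,::-1])
im=camera('scene');cv2.imwrite('pics/s3.png',cv2.resize(im[80:260,100:280,::-1],None,fx=3,fy=3))
st();st()"
```

```text
4.25 [ 0.4598 -0.361   0.0731] jaw -0.173 F [-0.4  0.1  0.2] w 0.0451
4.35 [ 0.4597 -0.3609  0.0728] jaw -0.173 F [ 0.8  0.2 -0.5] w 0.0372
4.35 [ 0.4597 -0.3609  0.0728] jaw -0.173 F [ 0.8  0.2 -0.5] w 0.0372
```

View pics/s3.png

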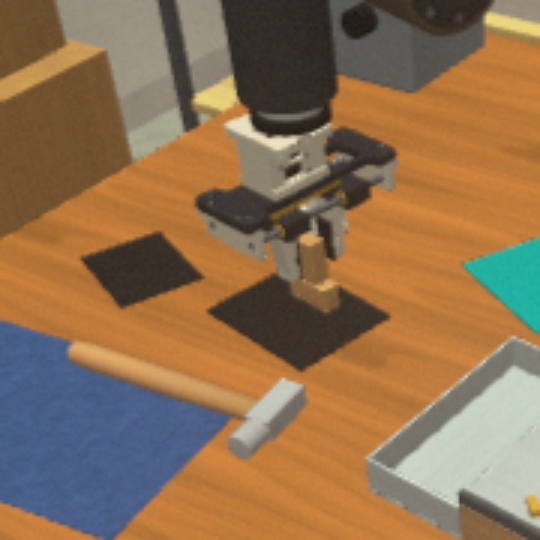

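Call:
drive_tool:
  deltas:
    - {"hand":0,"x":0,"y":0,"z":0,"twist":0}
    - {"hand":0,"x":0,"y":0,"z":0,"twist":0}
    - {"hand":0,"x":0,"y":0,"z":0,"twist":0}
    - {"hand":0,"x":0,"y":0,"z":0,"twist":0}
    - {"hand":0,"x":0,"y":0,"z":0,"twist":0}

```text
clock: 4.85
eef_pos: [0.4596, -0.3609, 0.0725]
tool_rot: [-0.0, -0.643, 0.766, 0.0]
contact_force: [0.1, 0.0, -0.2]
width: 0.0201
```

Call:
drive_tool:
  deltas:
    - {"hand":0,"x":0,"y":0,"z":0.01,"twist":0}
    - {"hand":0,"x":0,"y":0,"z":0.02,"twist":0}
    - {"hand":0,"x":0,"y":0,"z":0.03,"twist":0}
    - {"hand":0,"x":0,"y":0,"z":0.03,"twist":0}
    - {"hand":0,"x":0,"y":0,"z":0.01,"twist":0}

```text
clock: 5.35
eef_pos: [0.461, -0.3617, 0.1767]
tool_rot: [0.001, -0.644, 0.765, -0.002]
contact_force: [0.5, -0.2, 0.0]
width: 0.02
```

```bash
python3 -c "
from h import *
st()
im=camera('wrist');cv2.imwrite('pics/w4.png',im[:,:,::-1])
im=camera('scene');cv2.imwrite('pics/s4.png',cv2.resize(im[60:240,110:290,::-1],None,fx=3.2,fy=3.2))
st()"
```

```text
5.35 [ 0.461  -0.3617  0.1767] jaw -0.172 F [ 0.5 -0.2  0. ] w 0.02
5.45 [ 0.4605 -0.3612  0.1748] jaw -0.173 F [ 0.6  0.6 -1.1] w 0.0195
```

View pics/s4.png

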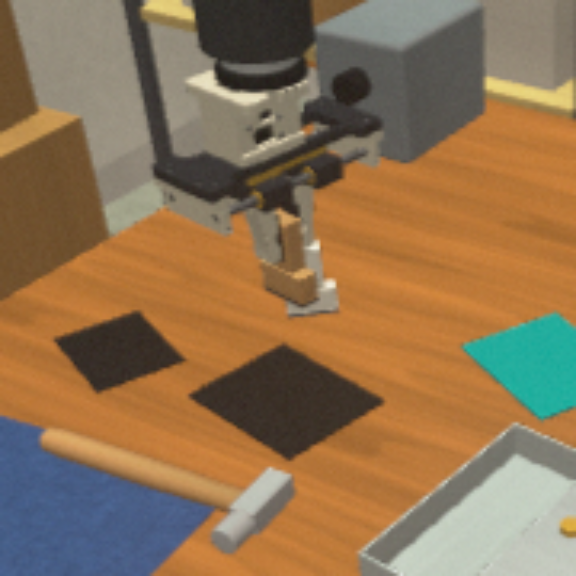

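View pics/w4.png

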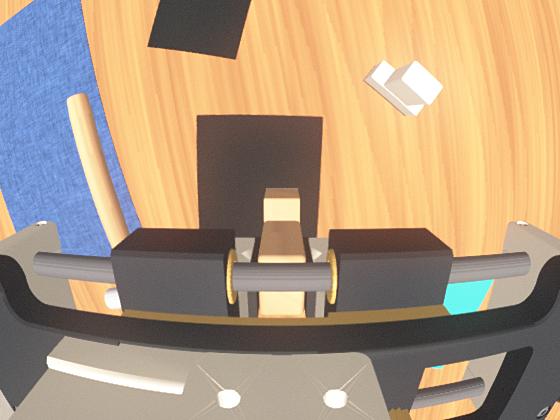

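Call:
drive_tool:
  deltas:
    - {"hand":0,"x":0.0125,"y":0.034,"z":0,"twist":0.007}
    - {"hand":0,"x":0.0125,"y":0.034,"z":0,"twist":0.007}
    - {"hand":0,"x":0.0125,"y":0.034,"z":0,"twist":0.007}
    - {"hand":0,"x":0.0125,"y":0.034,"z":0,"twist":0.007}
    - {"hand":0,"x":0.0125,"y":0.034,"z":0,"twist":0.007}

```text
clock: 5.95
eef_pos: [0.5216, -0.1894, 0.1712]
tool_rot: [-0.001, -0.657, 0.754, 0.001]
contact_force: [0.3, -0.5, -0.8]
width: 0.0196
```

Call:
drive_tool:
  deltas:
    - {"hand":0,"x":0.0125,"y":0.034,"z":0,"twist":0.007}
    - {"hand":0,"x":0.0125,"y":0.034,"z":0,"twist":0.007}
    - {"hand":0,"x":0.0125,"y":0.034,"z":0,"twist":0.007}
    - {"hand":0,"x":0.0125,"y":0.034,"z":0,"twist":0.007}
    - {"hand":0,"x":0.0125,"y":0.034,"z":0,"twist":0.003}

```text
clock: 6.45
eef_pos: [0.584, -0.0195, 0.1711]
tool_rot: [-0.001, -0.668, 0.744, 0.001]
contact_force: [-0.4, 0.3, -1.3]
width: 0.0197
```

Call:
drive_tool:
  deltas:
    - {"hand":0,"x":0,"y":0.002,"z":-0.01,"twist":0}
    - {"hand":0,"x":0,"y":0,"z":-0.01,"twist":0}
    - {"hand":0,"x":0,"y":0,"z":0,"twist":0}
    - {"hand":0,"x":0,"y":0,"z":0,"twist":0}
    - {"hand":0,"x":0,"y":0,"z":0,"twist":0}

```text
clock: 6.95
eef_pos: [0.5845, -0.0198, 0.1527]
tool_rot: [-0.0, -0.668, 0.744, -0.0]
contact_force: [0.3, -0.0, -0.4]
width: 0.0202
```

```bash
python3 -c "
from h import *
st()
im=camera('scene');cv2.imwrite('pics/s5.png',cv2.resize(im[150:310,190:400,::-1],None,fx=3.7,fy=3.7,interpolation=cv2.INTER_CUBIC))
st()"
```

```text
6.95 [ 0.5845 -0.0198  0.1527] jaw -0.108 F [ 0.3 -0.  -0.4] w 0.0202
7.0 [ 0.5846 -0.0197  0.1529] jaw -0.108 F [-0.4  0.4 -0.2] w 0.0196
```

View pics/s5.png

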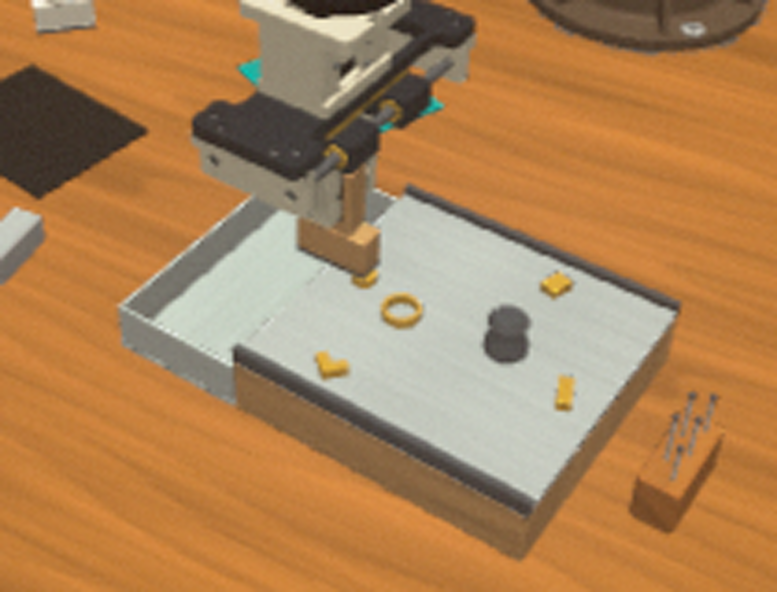

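```bash
cat >> h.py <<'E'
PL=np.array([.575,.0693]);PA=-.1065
def pw(lx,ly,z=.05): return np.array([PL[0]+np.cos(PA)*lx-np.sin(PA)*ly,PL[1]+np.sin(PA)*lx+np.cos(PA)*ly,z])
def wp(x,y):
    d=np.array([x,y])-PL;return np.array([np.cos(PA)*d[0]+np.sin(PA)*d[1],-np.sin(PA)*d[0]+np.cos(PA)*d[1]])
def foot(im,c,x,y,a,z,col,k,o,hx=.01,hy=.027,fish=False):
    pts=[]
    for sx,sy in [(1,1),(1,-1),(-1,-1),(-1,1)]:
        p=[x+np.cos(a)*sx*hx-np.sin(a)*sy*hy,y+np.sin(a)*sx*hx+np.cos(a)*sy*hy,z]
        pts.append(((proj(c,p,fish)-o+.5)*k-.5))
    cv2.polylines(im,[np.round(pts).astype(int)],True,col,1,cv2.LINE_AA)
def circ(im,c,P,r,col,k,o,fish=False):
    pts=[((proj(c,[P[0]+r*np.cos(t),P[1]+r*np.sin(t),P[2]],fish)-o+.5)*k-.5) for t in np.linspace(0,6.28,40)]
    cv2.polylines(im,[np.round(pts).astype(int)],True,col,1,cv2.LINE_AA)
E
python3 - <<'E'
from h import *
im=cv2.imread("pics/s5.png");c=calibration("scene");k=3.7;o=np.array([190,150])
s=st();x,y,z=s['eef_pos'];print(wp(x,y))
for zz in (z-.0685,z-.0385): foot(im,c,x,y,-.108,zz,(0,0,255),k,o)
foot(im,c,x,y,-.108,.051,(255,0,255),k,o)
circ(im,c,pw(.0105,-.0407,.058),.014,(255,0,0),k,o);circ(im,c,pw(-.0036,-.0803,.057),.009,(255,0,0),k,o);circ(im,c,pw(-.004,.03,.08),.012,(255,0,0),k,o)
foot(im,c,*PL,PA,.05,(0,255,0),k,o,.1,.11)
cv2.imwrite("pics/s5o.png",im)
E
```

```text
7.0 [ 0.5846 -0.0197  0.1529] jaw -0.108 F [-0.4  0.4 -0.2] w 0.0196
[ 0.01902894 -0.08744598]
```

View pics/s5o.png

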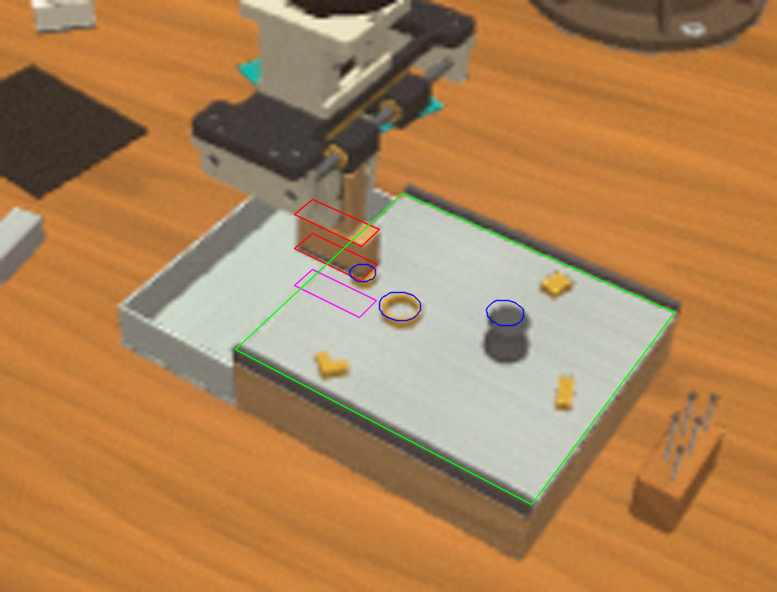

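Call:
drive_tool:
  deltas:
    - {"hand":0,"x":0,"y":0,"z":-0.012,"twist":0}
    - {"hand":0,"x":0,"y":0,"z":-0.01,"twist":0}
    - {"hand":0,"x":0,"y":0,"z":-0.008,"twist":0}
    - {"hand":0,"x":0,"y":0,"z":-0.002,"twist":0}
    - {"hand":0,"x":0,"y":0,"z":0,"twist":0}

```text
clock: 7.5
eef_pos: [0.5843, -0.019, 0.1198]
tool_rot: [-0.001, -0.668, 0.744, 0.0]
contact_force: [-1.3, -0.7, -0.2]
width: 0.0199
```

```bash
python3 -c "
from h import *
s=st();print(wp(*s['eef_pos'][:2]))
im=camera('scene');cv2.imwrite('pics/s6.png',cv2.resize(im[180:290,220:380,::-1],None,fx=4.9,fy=4.9,interpolation=cv2.INTER_CUBIC))
s=st()"
```

```text
7.5 [ 0.5843 -0.019   0.1198] jaw -0.107 F [-1.3 -0.7 -0.2] w 0.0199
[ 0.01866967 -0.08675756]
7.55 [ 0.5847 -0.0189  0.1204] jaw -0.107 F [-0.5  0.  -0.7] w 0.0197
```

View pics/s6.png

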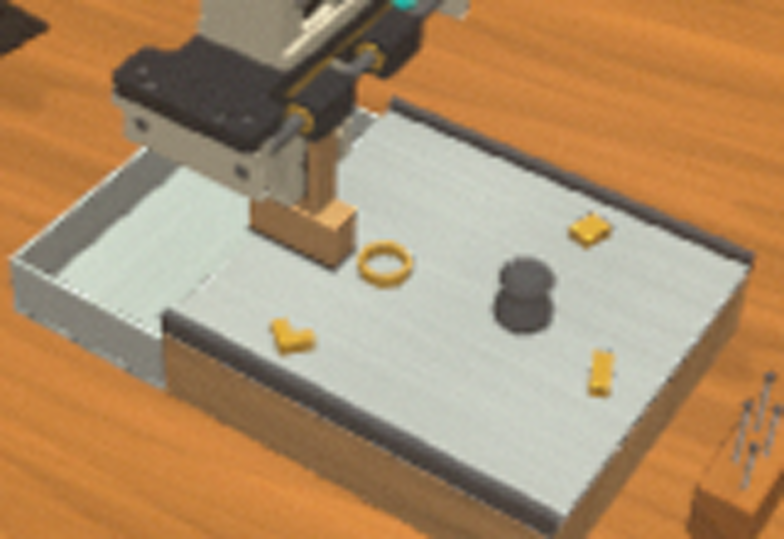

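Call:
drive_tool:
  deltas:
    - {"hand":0,"x":-0.006,"y":0.0006,"z":0,"twist":0}
    - {"hand":0,"x":-0.006,"y":0.0006,"z":0,"twist":0}
    - {"hand":0,"x":-0.006,"y":0.0006,"z":0,"twist":0}
    - {"hand":0,"x":-0.006,"y":0.0006,"z":0,"twist":0}
    - {"hand":0,"x":-0.006,"y":0.0006,"z":0,"twist":0}

```text
clock: 8.05
eef_pos: [0.5541, -0.0158, 0.1208]
tool_rot: [0.0, -0.668, 0.744, -0.0]
contact_force: [0.5, 0.4, -0.2]
width: 0.0199
```

Call:
drive_tool:
  deltas:
    - {"hand":0,"x":-0.006,"y":0.0006,"z":0,"twist":0}
    - {"hand":0,"x":-0.006,"y":0.0006,"z":0,"twist":0}
    - {"hand":0,"x":-0.006,"y":0.0006,"z":0,"twist":0}
    - {"hand":0,"x":-0.006,"y":0.0006,"z":0,"twist":0}
    - {"hand":0,"x":-0.004,"y":0.0004,"z":0,"twist":0}

```text
clock: 8.55
eef_pos: [0.526, -0.013, 0.1206]
tool_rot: [-0.0, -0.668, 0.744, 0.0]
contact_force: [0.6, 0.5, -0.3]
width: 0.0197
```

Call:
drive_tool:
  deltas:
    - {"hand":0,"x":0.006,"y":-0.0006,"z":0,"twist":0}
    - {"hand":0,"x":0,"y":0,"z":0.02,"twist":0}
    - {"hand":0,"x":0,"y":0,"z":0.03,"twist":0}
    - {"hand":0,"x":0,"y":0,"z":0.01,"twist":0}
    - {"hand":0,"x":0,"y":0,"z":0,"twist":0}

```text
clock: 9.05
eef_pos: [0.534, -0.0134, 0.1821]
tool_rot: [0.002, -0.668, 0.744, -0.001]
contact_force: [0.7, 0.6, -2.1]
width: 0.0199
```

```bash
python3 -c "
from h import *
s=st();print(wp(*s['eef_pos'][:2]))
im=camera('scene');cv2.imwrite('pics/s7.png',cv2.resize(im[180:290,220:380,::-1],None,fx=4.9,fy=4.9,interpolation=cv2.INTER_CUBIC))
s=st()"
```

```text
9.05 [ 0.534  -0.0134  0.1821] jaw -0.107 F [ 0.7  0.6 -2.1] w 0.0199
[-0.03197135 -0.08662283]
9.1 [ 0.5331 -0.0135  0.1807] jaw -0.107 F [-0.5  0.3 -0.4] w 0.0197
```

View pics/s7.png

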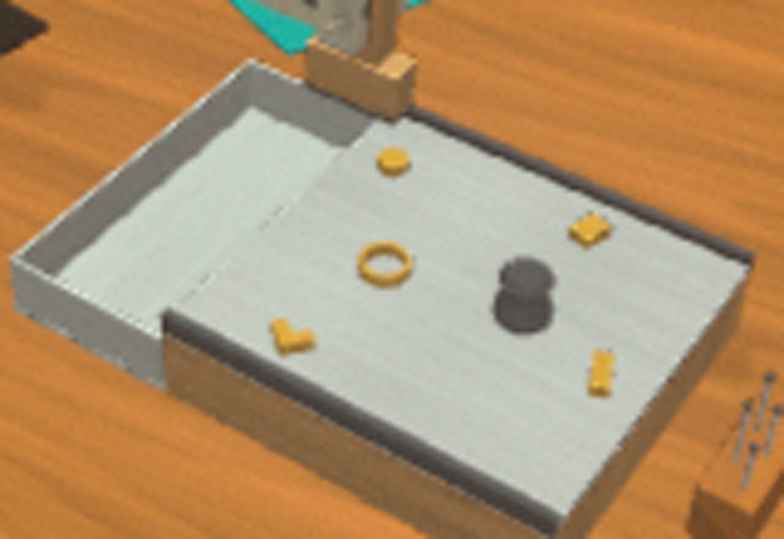

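Call:
drive_tool:
  deltas:
    - {"hand":0,"x":0.0066,"y":0.034,"z":0,"twist":0}
    - {"hand":0,"x":0.0066,"y":0.034,"z":0,"twist":0}
    - {"hand":0,"x":0.0066,"y":0.034,"z":0,"twist":0}
    - {"hand":0,"x":0.0066,"y":0.034,"z":0,"twist":0}
    - {"hand":0,"x":0.0066,"y":0.034,"z":0,"twist":0}

```text
clock: 9.6
eef_pos: [0.5651, 0.1574, 0.1788]
tool_rot: [-0.001, -0.668, 0.744, 0.0]
contact_force: [0.7, -0.7, -1.1]
width: 0.0197
```

Call:
drive_tool:
  deltas:
    - {"hand":0,"x":0,"y":0,"z":-0.01,"twist":0}
    - {"hand":0,"x":0,"y":0,"z":-0.015,"twist":0}
    - {"hand":0,"x":0,"y":0,"z":-0.01,"twist":0}
    - {"hand":0,"x":0,"y":0,"z":0,"twist":0}
    - {"hand":0,"x":0,"y":0,"z":0,"twist":0}

```text
clock: 10.1
eef_pos: [0.5655, 0.1558, 0.1451]
tool_rot: [-0.001, -0.668, 0.744, -0.0]
contact_force: [-0.0, -0.1, -0.5]
width: 0.0202
```

```bash
python3 -c "
from h import *
s=st();print(wp(*s['eef_pos'][:2]))
im=camera('scene');k=4.9;o=np.array([220,180]);a=cv2.resize(im[180:290,220:380,::-1],None,fx=4.9,fy=4.9,interpolation=cv2.INTER_CUBIC)
c=calibration('scene');x,y,z=s['eef_pos'];foot(a,c,x,y,-.107,z-.0685,(0,0,255),k,o);foot(a,c,x,y,-.107,.051,(255,0,255),k,o)
cv2.imwrite('pics/s8.png',a)
s=st()"
```

```text
10.1 [0.5655 0.1558 0.1451] jaw -0.107 F [-0.  -0.1 -0.5] w 0.0202
[-0.01859994  0.08500813]
10.15 [0.5659 0.156  0.1457] jaw -0.107 F [-0.2  0.8 -0.3] w 0.0193
```

View pics/s8.png

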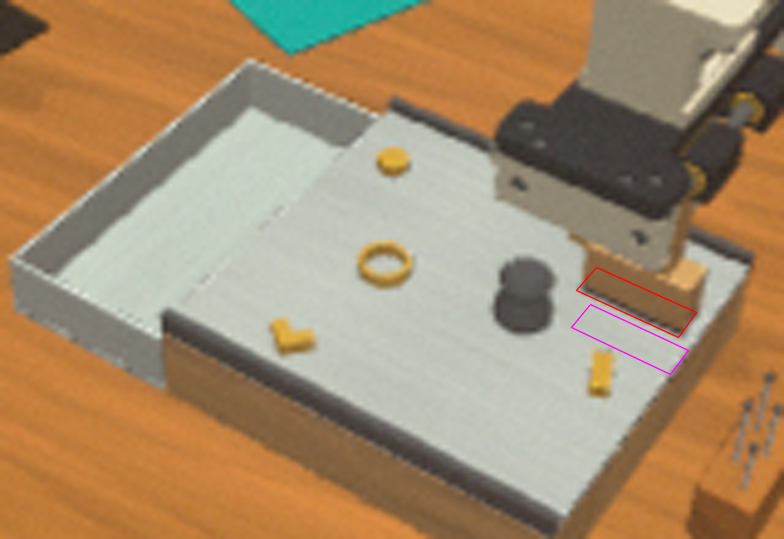

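Call:
drive_tool:
  deltas:
    - {"hand":0,"x":0,"y":0,"z":-0.012,"twist":0}
    - {"hand":0,"x":0,"y":0,"z":-0.01,"twist":0}
    - {"hand":0,"x":0,"y":0,"z":-0.003,"twist":0}
    - {"hand":0,"x":0,"y":0,"z":0,"twist":0}
    - {"hand":0,"x":0.003,"y":-0.0003,"z":0,"twist":0}

```text
clock: 10.65
eef_pos: [0.5686, 0.156, 0.1206]
tool_rot: [-0.0, -0.668, 0.744, -0.0]
contact_force: [0.2, -0.4, -0.1]
width: 0.0199
```

Call:
drive_tool:
  deltas:
    - {"hand":0,"x":0.006,"y":-0.0006,"z":0,"twist":0}
    - {"hand":0,"x":0.006,"y":-0.0006,"z":0,"twist":0}
    - {"hand":0,"x":0.006,"y":-0.0006,"z":0,"twist":0}
    - {"hand":0,"x":0.006,"y":-0.0006,"z":0,"twist":0}
    - {"hand":0,"x":0.006,"y":-0.0006,"z":0,"twist":0}

```text
clock: 11.15
eef_pos: [0.5993, 0.1529, 0.1205]
tool_rot: [0.0, -0.668, 0.744, 0.0]
contact_force: [-1.1, 0.1, -0.6]
width: 0.0199
```

Call:
drive_tool:
  deltas:
    - {"hand":0,"x":0.006,"y":-0.0007,"z":0,"twist":0}
    - {"hand":0,"x":0.006,"y":-0.0007,"z":0,"twist":0}
    - {"hand":0,"x":0.006,"y":-0.0007,"z":0,"twist":0}
    - {"hand":0,"x":0.006,"y":-0.0007,"z":0,"twist":0}
    - {"hand":0,"x":0.006,"y":-0.0007,"z":0,"twist":0}

```text
clock: 11.65
eef_pos: [0.6291, 0.1494, 0.1205]
tool_rot: [-0.0, -0.668, 0.744, -0.0]
contact_force: [-0.8, 0.7, -0.6]
width: 0.0196
```

Call:
drive_tool:
  deltas:
    - {"hand":0,"x":0.002,"y":0,"z":0,"twist":0}
    - {"hand":0,"x":-0.006,"y":0.0006,"z":0,"twist":0}
    - {"hand":0,"x":0,"y":0,"z":0.02,"twist":0}
    - {"hand":0,"x":0,"y":0,"z":0.03,"twist":0}
    - {"hand":0,"x":0,"y":0,"z":0.01,"twist":0}

```text
clock: 12.15
eef_pos: [0.6254, 0.1507, 0.1837]
tool_rot: [0.002, -0.669, 0.744, -0.001]
contact_force: [0.5, 0.1, 0.9]
width: 0.0198
```

```bash
python3 -c "
from h import *
s=st();print(wp(*s['eef_pos'][:2]))
im=camera('scene');k=4.9;o=np.array([220,180]);a=cv2.resize(im[180:290,220:380,::-1],None,fx=4.9,fy=4.9,interpolation=cv2.INTER_CUBIC)
cv2.imwrite('pics/s9.png',a)
s=st()"
```

```text
12.15 [0.6254 0.1507 0.1837] jaw -0.106 F [0.5 0.1 0.9] w 0.0198
[0.04145122 0.08625833]
12.2 [0.6257 0.1508 0.1844] jaw -0.106 F [1.5 0.3 0.8] w 0.0198
```

View pics/s9.png

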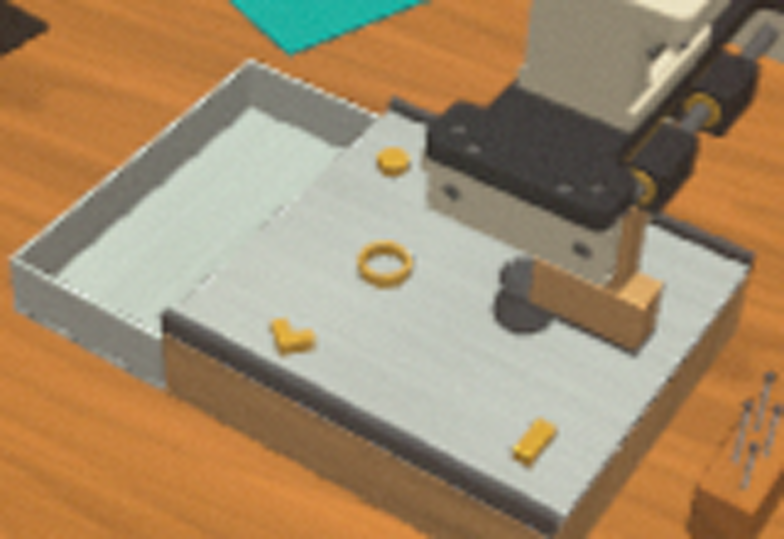

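```bash
python3 -c "
from h import *
c=calibration('scene')
for n,q in [('c2',(535,442)),('c2a',(546,424)),('c2b',(524,459)),('c3',(292,337)),('c1',(393,158)),('band',(385,261)),('c0',(591,227))]:
    p=[220+(q[0]+.5)/4.9-.5,180+(q[1]+.5)/4.9-.5]; w=at(c,p,.055);print(n,wp(*w[:2]).round(4))
"
```

```text
c2 [0.0695 0.0814]
c2a [0.057  0.0802]
c2b [0.0812 0.0823]
c3 [ 0.0798 -0.0476]
c1 [-0.0616 -0.0805]
band [ 0.0087 -0.04  ]
c0 [-0.0753  0.0331]
```

Call:
drive_tool:
  deltas:
    - {"hand":0,"x":0.003,"y":0.0015,"z":0,"twist":0.14}
    - {"hand":0,"x":0.003,"y":0.0015,"z":0,"twist":0.14}
    - {"hand":0,"x":0.003,"y":0.0015,"z":0,"twist":0.14}
    - {"hand":0,"x":0.003,"y":0.0015,"z":0,"twist":0.14}
    - {"hand":0,"x":0.003,"y":0.0015,"z":0,"twist":0.14}

```text
clock: 12.7
eef_pos: [0.6389, 0.1576, 0.1794]
tool_rot: [0.0, 0.884, -0.467, -0.001]
contact_force: [-0.3, -0.4, -1.0]
width: 0.0197
```

Call:
drive_tool:
  deltas:
    - {"hand":0,"x":0.003,"y":0.0015,"z":0,"twist":0.14}
    - {"hand":0,"x":0.003,"y":0.0015,"z":0,"twist":0.14}
    - {"hand":0,"x":0.003,"y":0.0015,"z":0,"twist":0.14}
    - {"hand":0,"x":0.003,"y":0.0015,"z":0,"twist":0.14}
    - {"hand":0,"x":0.003,"y":0.0015,"z":0,"twist":0.14}

```text
clock: 13.2
eef_pos: [0.6539, 0.1652, 0.1794]
tool_rot: [0.0, 0.991, -0.136, -0.001]
contact_force: [0.7, -0.3, -0.9]
width: 0.0197
```

Call:
drive_tool:
  deltas:
    - {"hand":0,"x":0,"y":0,"z":-0.01,"twist":0.14}
    - {"hand":0,"x":0,"y":0,"z":-0.015,"twist":0.03}
    - {"hand":0,"x":0,"y":0,"z":-0.01,"twist":0}
    - {"hand":0,"x":0,"y":0,"z":0,"twist":0}
    - {"hand":0,"x":0,"y":0,"z":0,"twist":0}

```text
clock: 13.7
eef_pos: [0.6544, 0.165, 0.145]
tool_rot: [0.0, 0.998, -0.055, -0.0]
contact_force: [0.4, -0.4, 0.2]
width: 0.0197
```

```bash
python3 -c "
from h import *
s=st();print(wp(*s['eef_pos'][:2]),s['qpos'].round(2))
im=camera('scene');k=4.9;o=np.array([230,180]);a=cv2.resize(im[180:300,230:390,::-1],None,fx=4.9,fy=4.9,interpolation=cv2.INTER_CUBIC)
c=calibration('scene');x,y,z=s['eef_pos'];foot(a,c,x,y,PA+np.pi/2,z-.0685,(0,0,255),k,o);foot(a,c,x,y,PA+np.pi/2,.051,(255,0,255),k,o)
cv2.imwrite('pics/s10.png',a)
s=st()"
```

```text
13.7 [0.6544 0.165  0.145 ] jaw 1.461 F [ 0.4 -0.4  0.2] w 0.0197
[0.06878659 0.10355196] [ 0.54  0.44 -0.12  0.   -1.01  0.93]
13.75 [0.6548 0.1651 0.1457] jaw 1.462 F [-1.  -0.2 -0.5] w 0.0199
```

View pics/s10.png

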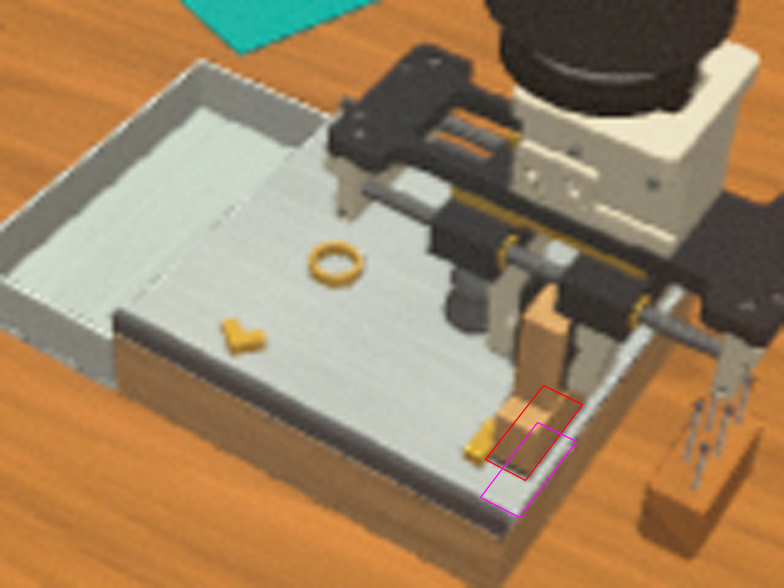

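Call:
drive_tool:
  deltas:
    - {"hand":0,"x":0,"y":0.002,"z":-0.012,"twist":0}
    - {"hand":0,"x":0,"y":0,"z":-0.01,"twist":0}
    - {"hand":0,"x":0,"y":0,"z":-0.003,"twist":0}
    - {"hand":0,"x":0,"y":0,"z":0,"twist":0}
    - {"hand":0,"x":-0.0003,"y":-0.003,"z":0,"twist":0}

```text
clock: 14.25
eef_pos: [0.6545, 0.1643, 0.1206]
tool_rot: [0.0, 0.999, -0.054, 0.0]
contact_force: [0.3, 0.7, -1.6]
width: 0.0199
```

Call:
drive_tool:
  deltas:
    - {"hand":0,"x":-0.001,"y":-0.01,"z":0,"twist":0}
    - {"hand":0,"x":-0.001,"y":-0.01,"z":0,"twist":0}
    - {"hand":0,"x":-0.001,"y":-0.01,"z":0,"twist":0}
    - {"hand":0,"x":-0.001,"y":-0.01,"z":0,"twist":0}
    - {"hand":0,"x":-0.001,"y":-0.01,"z":0,"twist":0}

```text
clock: 14.75
eef_pos: [0.6493, 0.113, 0.1208]
tool_rot: [-0.0, 0.999, -0.054, 0.0]
contact_force: [0.4, -0.9, -0.9]
width: 0.02
```

Call:
drive_tool:
  deltas:
    - {"hand":0,"x":-0.001,"y":-0.01,"z":0,"twist":0}
    - {"hand":0,"x":-0.001,"y":-0.01,"z":0,"twist":0}
    - {"hand":0,"x":-0.001,"y":-0.01,"z":0,"twist":0}
    - {"hand":0,"x":-0.001,"y":-0.01,"z":0,"twist":0}
    - {"hand":0,"x":-0.001,"y":-0.01,"z":0,"twist":0}

```text
clock: 15.25
eef_pos: [0.6442, 0.0633, 0.1206]
tool_rot: [0.0, 0.999, -0.054, 0.0]
contact_force: [0.9, 0.1, -0.8]
width: 0.0202
```

```bash
python3 -c "
from h import *
s=st();print(wp(*s['eef_pos'][:2]))
im=camera('scene');a=cv2.resize(im[180:300,220:380,::-1],None,fx=4.9,fy=4.9,interpolation=cv2.INTER_CUBIC)
cv2.imwrite('pics/s11.png',a)"
```

```text
15.25 [0.6442 0.0633 0.1206] jaw 1.463 F [ 0.9  0.1 -0.8] w 0.0202
[0.06947873 0.00140549]
```

View pics/s11.png

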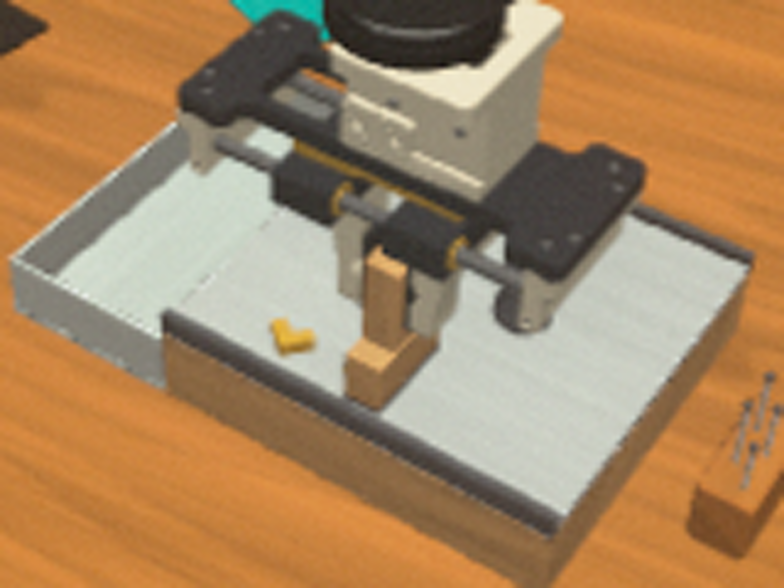

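Call:
drive_tool:
  deltas:
    - {"hand":0,"x":-0.001,"y":-0.01,"z":0,"twist":0}
    - {"hand":0,"x":-0.001,"y":-0.01,"z":0,"twist":0}
    - {"hand":0,"x":-0.001,"y":-0.01,"z":0,"twist":0}
    - {"hand":0,"x":-0.001,"y":-0.01,"z":0,"twist":0}
    - {"hand":0,"x":-0.001,"y":-0.01,"z":0,"twist":0}

```text
clock: 15.8
eef_pos: [0.6392, 0.0132, 0.1205]
tool_rot: [0.0, 0.999, -0.054, -0.0]
contact_force: [0.4, 0.2, -1.1]
width: 0.02
```

Call:
drive_tool:
  deltas:
    - {"hand":0,"x":-0.001,"y":-0.01,"z":0,"twist":0}
    - {"hand":0,"x":-0.001,"y":-0.01,"z":0,"twist":0}
    - {"hand":0,"x":-0.001,"y":-0.01,"z":0,"twist":0}
    - {"hand":0,"x":-0.001,"y":-0.01,"z":0,"twist":0}
    - {"hand":0,"x":-0.001,"y":-0.01,"z":0,"twist":0}

```text
clock: 16.3
eef_pos: [0.6343, -0.0367, 0.1206]
tool_rot: [0.0, 0.999, -0.054, 0.0]
contact_force: [0.2, 0.3, -0.3]
width: 0.0197
```

Call:
drive_tool:
  deltas:
    - {"hand":0,"x":-0.001,"y":-0.01,"z":0,"twist":0}
    - {"hand":0,"x":-0.001,"y":-0.01,"z":0,"twist":0}
    - {"hand":0,"x":-0.0006,"y":-0.005,"z":0,"twist":0}
    - {"hand":0,"x":0,"y":0,"z":0,"twist":0}
    - {"hand":0,"x":0,"y":0,"z":0,"twist":0}

```text
clock: 16.8
eef_pos: [0.6318, -0.0609, 0.1206]
tool_rot: [-0.0, 0.999, -0.054, 0.0]
contact_force: [0.1, 0.1, -0.4]
width: 0.0202
```

```bash
python3 -c "
from h import *
s=st();print(wp(*s['eef_pos'][:2]))
im=camera('scene');a=cv2.resize(im[180:300,220:380,::-1],None,fx=4.9,fy=4.9,interpolation=cv2.INTER_CUBIC)
cv2.imwrite('pics/s12.png',a)"
```

```text
16.8 [ 0.6318 -0.0609  0.1206] jaw 1.463 F [ 0.1  0.1 -0.4] w 0.0202
[ 0.07028197 -0.12345311]
```

View pics/s12.png

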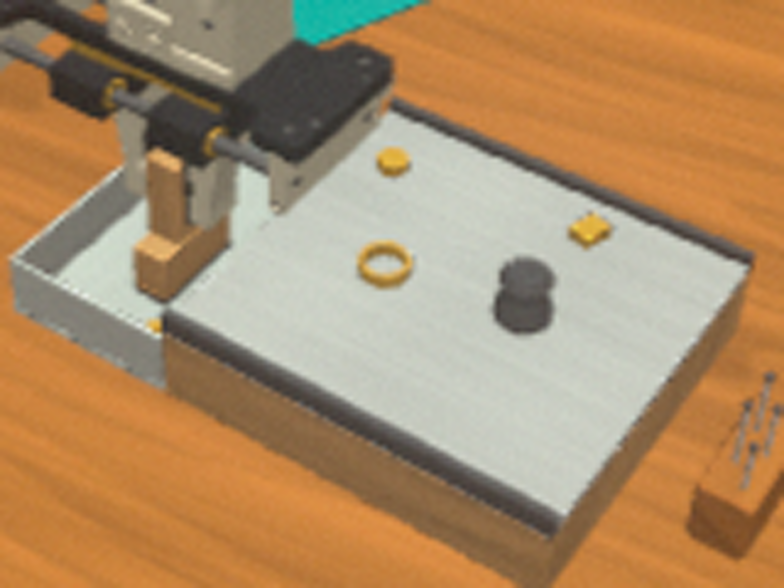

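Call:
drive_tool:
  deltas:
    - {"hand":0,"x":0,"y":0,"z":0.02,"twist":0}
    - {"hand":0,"x":0,"y":0,"z":0.03,"twist":0}
    - {"hand":0,"x":0,"y":0,"z":0.01,"twist":0}
    - {"hand":0,"x":-0.02,"y":0.033,"z":0,"twist":0}
    - {"hand":0,"x":-0.02,"y":0.033,"z":0,"twist":0}

```text
clock: 17.35
eef_pos: [0.5914, 0.0056, 0.1804]
tool_rot: [-0.0, 0.998, -0.055, 0.0]
contact_force: [0.5, 0.8, -0.5]
width: 0.0201
```

Call:
drive_tool:
  deltas:
    - {"hand":0,"x":-0.02,"y":0.033,"z":0,"twist":0}
    - {"hand":0,"x":-0.02,"y":0.033,"z":0,"twist":0}
    - {"hand":0,"x":-0.02,"y":0.033,"z":0,"twist":0}
    - {"hand":0,"x":-0.02,"y":0.033,"z":0,"twist":0}
    - {"hand":0,"x":0,"y":0,"z":0,"twist":0}

```text
clock: 17.85
eef_pos: [0.5099, 0.1404, 0.1807]
tool_rot: [-0.001, 0.999, -0.052, 0.0]
contact_force: [0.1, -0.0, -0.8]
width: 0.0196
```

```bash
python3 -c "
from h import *
s=st();print(wp(*s['eef_pos'][:2]))
im=camera('scene');k=4.9;o=np.array([220,180]);a=cv2.resize(im[180:300,220:380,::-1],None,fx=4.9,fy=4.9,interpolation=cv2.INTER_CUBIC)
c=calibration('scene');x,y,z=s['eef_pos'];foot(a,c,x,y,PA+np.pi/2,z-.0685,(0,0,255),k,o);foot(a,c,x,y,PA+np.pi/2,.051,(255,0,255),k,o)
cv2.imwrite('pics/s13.png',a)
im=camera('top');cv2.imwrite('pics/t13.png',cv2.resize(im[140:235,170:310,::-1],None,fx=5.6,fy=5.6,interpolation=cv2.INTER_CUBIC))
im=camera('wrist');cv2.imwrite('pics/w13.png',im[:,:,::-1])"
```

```text
17.85 [0.5099 0.1404 0.1807] jaw 1.467 F [ 0.1 -0.  -0.8] w 0.0196
[-0.07229995  0.06373253]
```

View pics/s13.png

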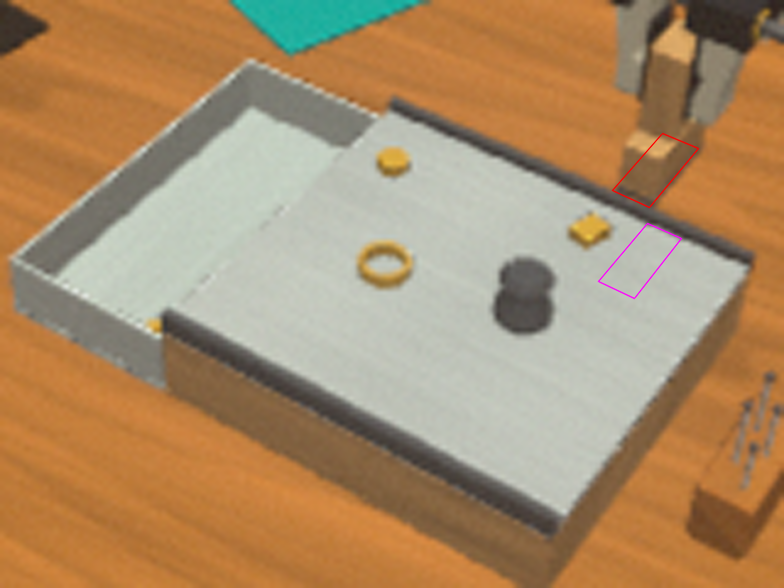

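View pics/t13.png

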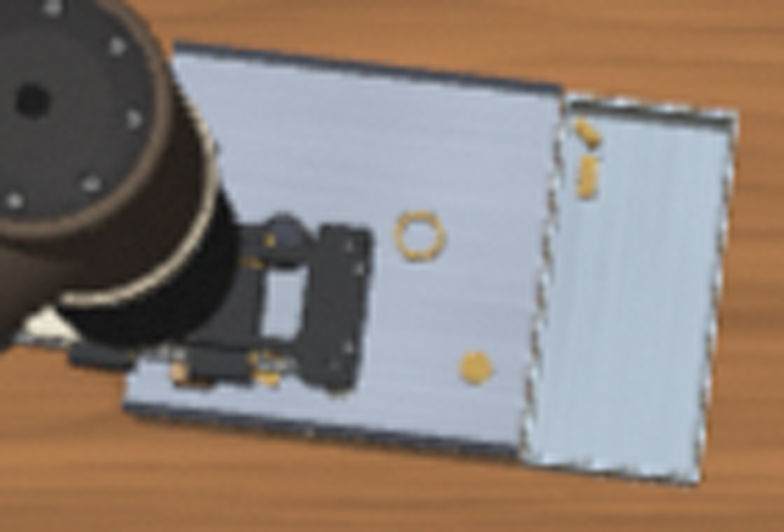

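View pics/w13.png

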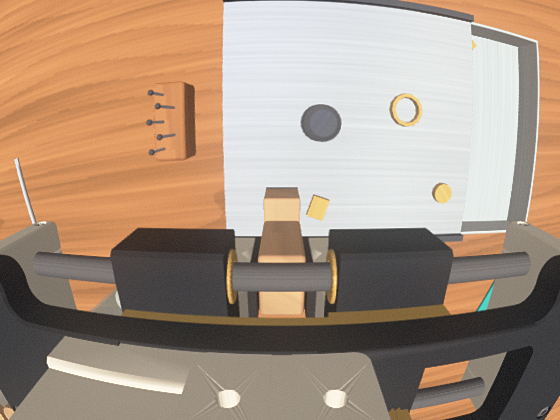

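Call:
drive_tool:
  deltas:
    - {"hand":0,"x":0,"y":0,"z":0,"twist":0}
    - {"hand":0,"x":0,"y":0,"z":-0.02,"twist":0}
    - {"hand":0,"x":0,"y":0,"z":-0.015,"twist":0}
    - {"hand":0,"x":0,"y":0,"z":0,"twist":0}
    - {"hand":0,"x":0,"y":0,"z":0,"twist":0}

```text
clock: 18.5
eef_pos: [0.5121, 0.1363, 0.1456]
tool_rot: [0.0, 0.999, -0.054, -0.0]
contact_force: [0.8, -0.6, -0.5]
width: 0.0198
```

```bash
python3 -c "
from h import *
s=st();print(wp(*s['eef_pos'][:2]))"
```

```text
18.5 [0.5121 0.1363 0.1456] jaw 1.462 F [ 0.8 -0.6 -0.5] w 0.0198
[-0.06962656  0.05998129]
```

Call:
drive_tool:
  deltas:
    - {"hand":0,"x":0,"y":0,"z":-0.012,"twist":0}
    - {"hand":0,"x":0,"y":0,"z":-0.01,"twist":0}
    - {"hand":0,"x":0,"y":0,"z":-0.003,"twist":0}
    - {"hand":0,"x":0,"y":0,"z":0,"twist":0}
    - {"hand":0,"x":-0.0005,"y":-0.005,"z":0,"twist":0}

```text
clock: 19.0
eef_pos: [0.5115, 0.1324, 0.1206]
tool_rot: [0.0, 0.999, -0.053, 0.0]
contact_force: [0.2, -0.1, -0.1]
width: 0.0202
```

Call:
drive_tool:
  deltas:
    - {"hand":0,"x":-0.0011,"y":-0.01,"z":0,"twist":0}
    - {"hand":0,"x":-0.0011,"y":-0.01,"z":0,"twist":0}
    - {"hand":0,"x":-0.0011,"y":-0.01,"z":0,"twist":0}
    - {"hand":0,"x":-0.0011,"y":-0.01,"z":0,"twist":0}
    - {"hand":0,"x":-0.0011,"y":-0.01,"z":0,"twist":0}

```text
clock: 19.5
eef_pos: [0.5056, 0.0811, 0.1207]
tool_rot: [-0.0, 0.999, -0.054, 0.0]
contact_force: [0.3, 1.0, -1.2]
width: 0.0204
```

Call:
drive_tool:
  deltas:
    - {"hand":0,"x":-0.0011,"y":-0.01,"z":0,"twist":0}
    - {"hand":0,"x":-0.0011,"y":-0.01,"z":0,"twist":0}
    - {"hand":0,"x":-0.0011,"y":-0.01,"z":0,"twist":0}
    - {"hand":0,"x":-0.0011,"y":-0.01,"z":0,"twist":0}
    - {"hand":0,"x":-0.0011,"y":-0.01,"z":0,"twist":0}

```text
clock: 20.0
eef_pos: [0.5001, 0.0313, 0.1206]
tool_rot: [0.0, 0.999, -0.054, 0.0]
contact_force: [-0.5, 1.2, -0.3]
width: 0.0197
```

Call:
drive_tool:
  deltas:
    - {"hand":0,"x":-0.0011,"y":-0.01,"z":0,"twist":0}
    - {"hand":0,"x":-0.0011,"y":-0.01,"z":0,"twist":0}
    - {"hand":0,"x":-0.0011,"y":-0.01,"z":0,"twist":0}
    - {"hand":0,"x":-0.0011,"y":-0.01,"z":0,"twist":0}
    - {"hand":0,"x":-0.0011,"y":-0.01,"z":0,"twist":0}

```text
clock: 20.5
eef_pos: [0.4946, -0.0187, 0.1206]
tool_rot: [0.0, 0.999, -0.054, 0.0]
contact_force: [0.5, -0.2, -0.7]
width: 0.0196
```

Call:
drive_tool:
  deltas:
    - {"hand":0,"x":-0.0011,"y":-0.01,"z":0,"twist":0}
    - {"hand":0,"x":-0.0011,"y":-0.01,"z":0,"twist":0}
    - {"hand":0,"x":-0.0011,"y":-0.01,"z":0,"twist":0}
    - {"hand":0,"x":0,"y":0,"z":0,"twist":0}
    - {"hand":0,"x":0,"y":0,"z":0,"twist":0}

```text
clock: 21.0
eef_pos: [0.4915, -0.0482, 0.1206]
tool_rot: [-0.0, 0.999, -0.054, 0.0]
contact_force: [1.2, -0.5, -0.4]
width: 0.0199
```

```bash
python3 -c "
from h import *
s=st();print(wp(*s['eef_pos'][:2]),s['qpos'].round(2))
im=camera('scene');a=cv2.resize(im[180:300,220:380,::-1],None,fx=4.9,fy=4.9,interpolation=cv2.INTER_CUBIC)
cv2.imwrite('pics/s14.png',a)"
```

```text
21.0 [ 0.4915 -0.0482  0.1206] jaw 1.462 F [ 1.2 -0.5 -0.4] w 0.0199
[-0.07058809 -0.12569839] [ 0.3   0.19 -0.56  0.   -0.82  1.16]
```

View pics/s14.png

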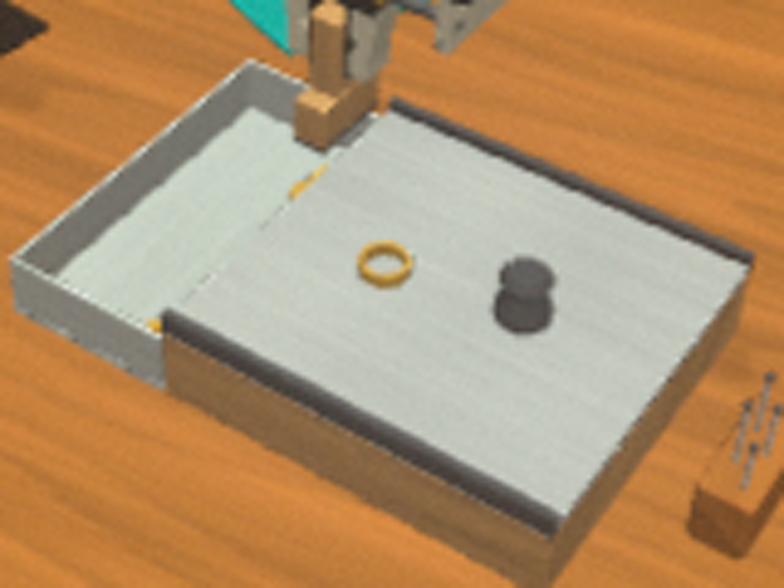

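Call:
drive_tool:
  deltas:
    - {"hand":0,"x":0,"y":0,"z":0.02,"twist":0}
    - {"hand":0,"x":0,"y":0,"z":0.03,"twist":0}
    - {"hand":0,"x":0,"y":0,"z":0.01,"twist":0}
    - {"hand":0,"x":-0.0007,"y":-0.02,"z":0,"twist":0}
    - {"hand":0,"x":-0.0007,"y":-0.03,"z":0,"twist":0}

```text
clock: 21.55
eef_pos: [0.4905, -0.0971, 0.181]
tool_rot: [-0.0, 0.999, -0.052, 0.001]
contact_force: [0.2, -0.6, -0.1]
width: 0.0198
```

Call:
drive_tool:
  deltas:
    - {"hand":0,"x":-0.0007,"y":-0.033,"z":0,"twist":0}
    - {"hand":0,"x":-0.0007,"y":-0.033,"z":0,"twist":0}
    - {"hand":0,"x":-0.0007,"y":-0.033,"z":0,"twist":0}
    - {"hand":0,"x":-0.0007,"y":-0.033,"z":0,"twist":0}
    - {"hand":0,"x":-0.0007,"y":-0.033,"z":0,"twist":0}

```text
clock: 22.05
eef_pos: [0.4865, -0.2638, 0.1803]
tool_rot: [-0.0, 0.999, -0.054, -0.0]
contact_force: [0.9, 0.5, -1.3]
width: 0.0199
```

Call:
drive_tool:
  deltas:
    - {"hand":0,"x":-0.0007,"y":-0.033,"z":0,"twist":0}
    - {"hand":0,"x":-0.0007,"y":-0.033,"z":0,"twist":0}
    - {"hand":0,"x":-0.0007,"y":-0.033,"z":0,"twist":0}
    - {"hand":0,"x":0,"y":0,"z":0,"twist":0}
    - {"hand":0,"x":0,"y":0,"z":0,"twist":0}

```text
clock: 22.55
eef_pos: [0.484, -0.3621, 0.1796]
tool_rot: [-0.0, 0.999, -0.055, -0.001]
contact_force: [-0.1, -0.1, -1.5]
width: 0.0199
```

```bash
python3 -c "
from h import *
s=st();print(s['qpos'].round(2))
im=camera('scene');cv2.imwrite('pics/s15.png',cv2.resize(im[100:300,130:390,::-1],None,fx=3,fy=3,interpolation=cv2.INTER_CUBIC))
im=camera('top');cv2.imwrite('pics/t15.png',cv2.resize(im[140:280,170:440,::-1],None,fx=2.9,fy=2.9,interpolation=cv2.INTER_CUBIC))
im=camera('wrist');cv2.imwrite('pics/w15.png',im[:,:,::-1])
st()"
```

```text
22.55 [ 0.484  -0.3621  0.1796] jaw 1.461 F [-0.1 -0.1 -1.5] w 0.0199
[-0.32  0.3  -0.25 -0.   -1.03  1.78]
22.7 [ 0.4845 -0.361   0.1804] jaw 1.464 F [ 0.2  0.3 -0.7] w 0.0196
```

View pics/s15.png

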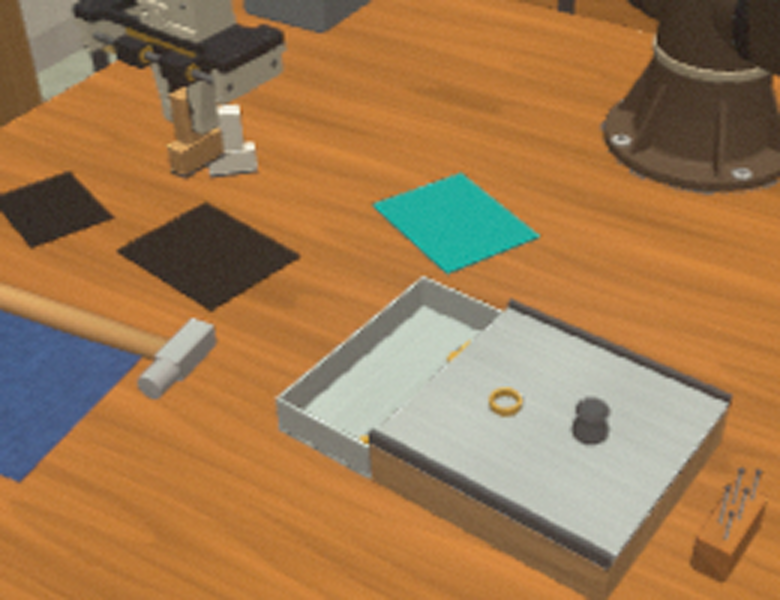

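View pics/t15.png

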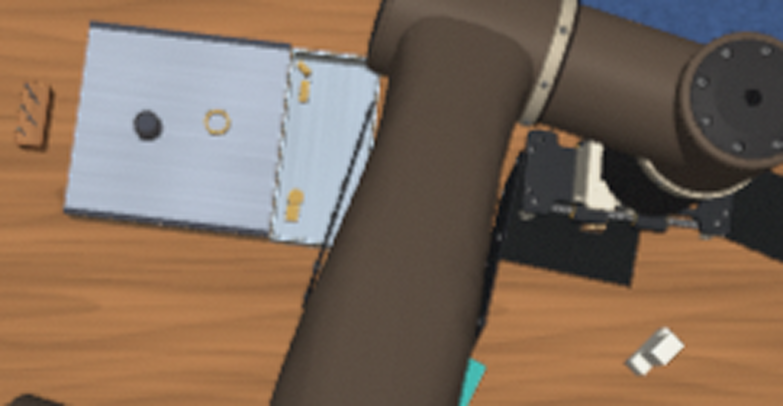

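Call:
drive_tool:
  deltas:
    - {"hand":0,"x":0,"y":-0.003,"z":-0.03,"twist":0}
    - {"hand":0,"x":0,"y":0,"z":-0.03,"twist":0}
    - {"hand":0,"x":0,"y":0,"z":-0.025,"twist":0}
    - {"hand":0,"x":0,"y":0,"z":-0.014,"twist":0}
    - {"hand":0,"x":0,"y":0,"z":-0.004,"twist":0}

```text
clock: 23.2
eef_pos: [0.484, -0.3639, 0.0763]
tool_rot: [-0.0, 0.999, -0.053, -0.001]
contact_force: [-0.2, -0.1, -0.6]
width: 0.0197
```

Call:
drive_tool:
  deltas:
    - {"hand":0,"x":0,"y":0,"z":-0.002,"twist":0}
    - {"hand":0,"x":0,"y":0,"z":-0.001,"twist":0}
    - {"hand":0,"x":0,"y":0,"z":0,"twist":0}
    - {"hand":0,"x":0,"y":0,"z":0,"twist":0}
    - {"hand":0,"x":0,"y":0,"z":0,"twist":0}

```text
clock: 23.7
eef_pos: [0.4847, -0.365, 0.0752]
tool_rot: [0.0, 0.999, -0.054, 0.001]
contact_force: [0.5, -0.2, -0.1]
width: 0.0196
```

```bash
python3 -c "
from h import *
st()"
```

```text
23.7 [ 0.4847 -0.365   0.0752] jaw 1.463 F [ 0.5 -0.2 -0.1] w 0.0196
```

Call:
drive_tool:
  deltas:
    - {"hand":0,"x":0,"y":0,"z":-0.001,"twist":0}
    - {"hand":0,"x":0,"y":0,"z":-0.001,"twist":0}
    - {"hand":0,"x":0,"y":0,"z":0,"twist":0}
    - {"hand":0,"x":0,"y":0,"z":0,"twist":0}
    - {"hand":0,"x":0,"y":0,"z":0,"twist":0}

```text
clock: 24.2
eef_pos: [0.4844, -0.3649, 0.0725]
tool_rot: [-0.0, 0.999, -0.054, -0.0]
contact_force: [-0.8, -0.2, -2.0]
width: 0.0198
```

Call:
drive_tool:
  deltas:
    - {"hand":0,"x":0,"y":0,"z":-0.0005,"twist":0}
    - {"hand":0,"x":0,"y":0,"z":-0.0005,"twist":0}
    - {"hand":0,"x":0,"y":0,"z":0,"twist":0}
    - {"hand":0,"x":0,"y":0,"z":0,"twist":0}
    - {"hand":0,"x":0,"y":0,"z":0,"twist":0}

```text
clock: 24.7
eef_pos: [0.4844, -0.3649, 0.0724]
tool_rot: [0.0, 0.999, -0.054, 0.0]
contact_force: [-2.1, 2.4, 7.9]
width: 0.0194
```

Call:
drive_tool:
  deltas:
    - {"hand":0.3,"x":0,"y":0,"z":0,"twist":0}
    - {"hand":0.6,"x":0,"y":0,"z":0,"twist":0}
    - {"hand":0.7,"x":0,"y":0,"z":0,"twist":0}
    - {"hand":0.7,"x":0,"y":0,"z":0,"twist":0}
    - {"hand":0.7,"x":0,"y":0,"z":0,"twist":0}

```text
clock: 25.2
eef_pos: [0.4844, -0.3649, 0.0714]
tool_rot: [-0.0, 0.999, -0.054, -0.0]
contact_force: [0.2, -0.0, 0.1]
width: 0.0527
```

Call:
drive_tool:
  deltas:
    - {"hand":0.7,"x":0,"y":0,"z":0.01,"twist":0}
    - {"hand":0.7,"x":0,"y":0,"z":0.03,"twist":0}
    - {"hand":0.7,"x":0,"y":0,"z":0.04,"twist":0}
    - {"hand":0.7,"x":0,"y":0,"z":0.04,"twist":0}
    - {"hand":0.7,"x":0,"y":0,"z":0.04,"twist":0}

```text
clock: 25.7
eef_pos: [0.4842, -0.3648, 0.2341]
tool_rot: [0.0, 0.999, -0.054, 0.0]
contact_force: [0.9, -0.3, 0.1]
width: 0.0614
```

Call:
drive_tool:
  deltas:
    - {"hand":0.7,"x":0,"y":0.04,"z":0.02,"twist":0}
    - {"hand":0.7,"x":0,"y":0.04,"z":0.02,"twist":0}
    - {"hand":0.7,"x":0,"y":0.04,"z":0.02,"twist":0}
    - {"hand":0.7,"x":0,"y":0.04,"z":0,"twist":0}
    - {"hand":0.7,"x":0,"y":0.04,"z":0,"twist":0}

```text
clock: 26.2
eef_pos: [0.4843, -0.1635, 0.2933]
tool_rot: [-0.0, 0.999, -0.054, 0.001]
contact_force: [0.7, 0.3, 0.0]
width: 0.0613
```

Call:
drive_tool:
  deltas:
    - {"hand":0.7,"x":0,"y":0.01,"z":0,"twist":0}
    - {"hand":0.7,"x":0,"y":0,"z":0,"twist":0}
    - {"hand":0.7,"x":0,"y":0,"z":0,"twist":0}
    - {"hand":0.7,"x":0,"y":0,"z":0,"twist":0}
    - {"hand":0.7,"x":0,"y":0,"z":0,"twist":0}

```text
clock: 26.7
eef_pos: [0.4843, -0.1558, 0.2914]
tool_rot: [0.0, 0.999, -0.055, -0.0]
contact_force: [0.8, -0.5, -0.1]
width: 0.0615
```

```bash
python3 -c "
from h import *
import pickle
s=st()
im=camera('scene');cv2.imwrite('pics/s16.png',cv2.resize(im[100:300,130:390,::-1],None,fx=3,fy=3,interpolation=cv2.INTER_CUBIC))
pickle.dump(calibration('wrist'),open('w16.pkl','wb'))
im=camera('wrist');cv2.imwrite('pics/w16.png',cv2.resize(im[:,:,::-1],(784,588)))
st()"
```

```text
26.7 [ 0.4843 -0.1558  0.2914] jaw 1.462 F [ 0.8 -0.5 -0.1] w 0.0615
26.8 [ 0.4843 -0.1556  0.2914] jaw 1.462 F [-0.   0.1  0.1] w 0.0613
```

View pics/s16.png

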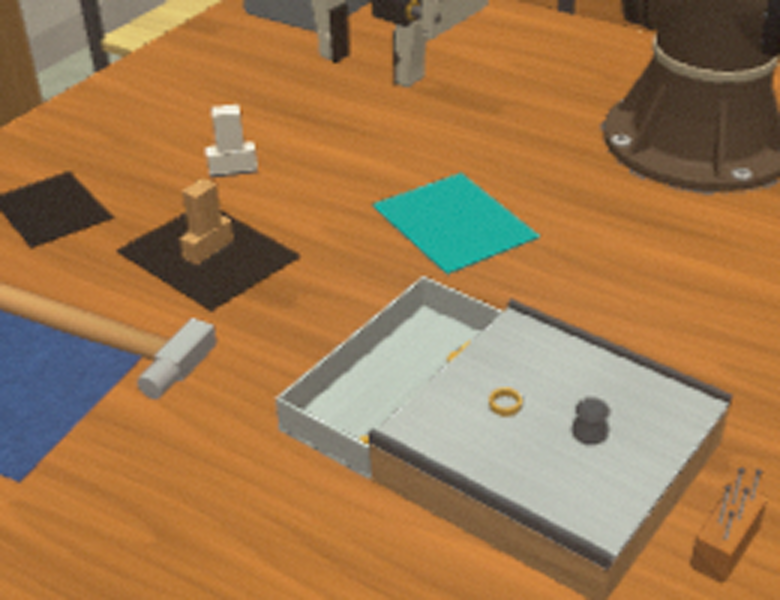

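View pics/w16.png

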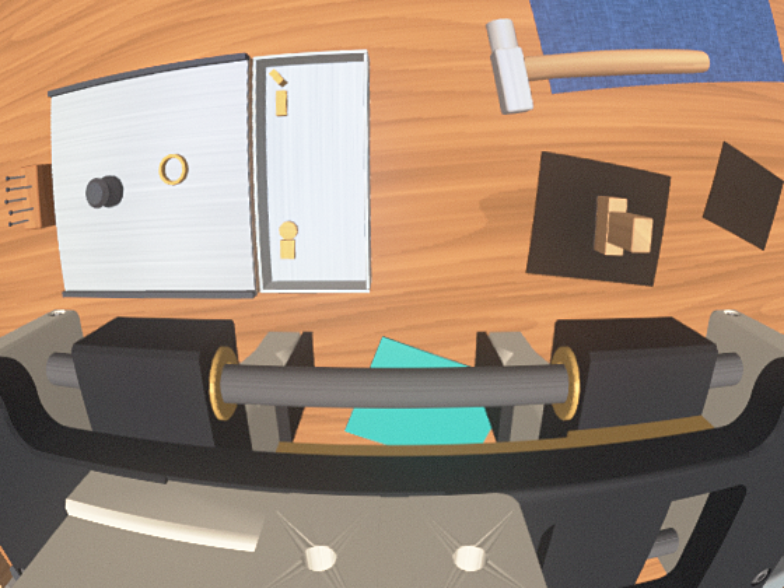

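```bash
python3 -c "
from h import *
st();sign_off();st()"
```

```text
26.8 [ 0.4843 -0.1556  0.2914] jaw 1.462 F [-0.   0.1  0.1] w 0.0613
the job is handed in; nothing more can be done
the job is handed in; nothing more can be done
```

The job is handed in at 26.8 s of the 72 s allowed; `sign_off()` gave no verdict.

**What I did:**
- I took the brown scraper from the larger black mat and ignored the white one, the turquoise mat and the smaller black mat.
- I nudged the disc and the strip sideways, clear of the ring and the stake.
- I then wiped all four offcuts into the tray in two lane sweeps, with the sole held about 2 mm above the plate.
- I stood the scraper back on the middle of its mat and drew the arm away with the gripper open.

**Last checks (scene and wrist pictures):**
- **Offcuts:** all four lie inside the tray. The L-shape looked as if it may be resting on edge at the wall near the corner. I did not measure its height, but it should still be well under 35 mm.
- **Ring:** it showed no visible movement against the earlier pictures.
- **Scraper:** it stands upright at about (0.484, -0.365), near the mat's centre. It met the mat at about 8 N before I let go.
- **Hammer:** it looked unmoved.
- **Beaker and screwdriver:** these were outside the last crops, so I did not recheck them. The arm only passed high over that side at the start.

No check failed or disagreed.

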